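# Get the spice jar out from behind the canisters

## Robot

A 7-joint arm with a two-finger parallel gripper is mounted at the origin on the work surface. World frame = base frame: x ahead of the robot, y to its left, z up, the work surface at z = 0. Lengths are in m, angles in rad, forces in N, time in s.
With the tool pointing down it reaches from about 0.425 to 0.825 m from the base axis. Payload 3.6 kg.
Tool frame: the origin (TCP) lies midway between the tips of the shut fingers; the grasp point (between the pads) lies 19 mm behind it; z points along the fingers, y is the line along which they close (so a half turn about z gives the same grasp; the last joint's range is limited). The gripper opens to 93 mm and grips with 3 to 60 N. Pads are 15 mm wide; open, the fingers measure 128 mm over their backs; the gripper's body (75 mm by 188 mm) begins 65 mm behind the grasp point.
Start: joints at [1.206, 0.615, -0.013, 1.423, 0.008, 1.103, -0.04], TCP at [0.215, -0.613, 0.219] pointing down, gripper open.
Joint ranges: [-3.12, 3.12], [-0.3, 2.06], [-1.34, 1.32], [0.26, 2.42], [-1.36, 4.5], [0.01, 1.98], [-2.84, 2.84]. Speed limits (rad/s): [2.79, 2.79, 3.14, 3.14, 3.14, 3.14, 3.14].

## Interface

Orientations are given as [roll, pitch, yaw] about the fixed x, y, z axes, in that order (R = Rz(yaw) Ry(pitch) Rx(roll)).
In Python, from plant import * gives the robot as it stands.
- The arm moves only by the tool servo_tool, never from a script. Its argument "rows" is a list that holds one entry, the list of rows, each a list of 7 numbers: the shift along the tool's x, y, z in mm, then the turn, a rotation vector about the tool's x, y, z in degrees, then the finger opening in mm, from 0 to 93. A call has 1 to 8 rows; each row shifts and turns the commanded pose from where the row before left it, along the tool's axes as they then stand; what a row does not reach is not made up. A row lasts 1/12 s, in which the tool goes at most 41.7 mm and 7.16 degrees, less where a joint would pass 70% of its speed; a pose out of reach is approached as far as the arm can. A call is refused whole if a number of a shift passes 41.7 or a number of a turn 7.16, either way. A call with a gripper value outside its range is refused whole. The fingers move at their own pace and stop on an object; "squeeze" is the grip in N (left out, the last holds). Time passes only in rows, so rows that do not move let the fingers close. It gives the time, the measured TCP pose, the force, the opening and the grip force at its end, in the units of the state.
- sense(): the state, without advancing time (a new reading comes with each control period).
- grab_frame(name): name is "scene" or "top" or "wrist"; returns the picture (480x640x3 uint8, blue, green, red); there is no depth.
- camera_model(name): a dict with "mtx" (3x3 intrinsics, pixels), "k1" (the pictures are not rectified: a ray, as slopes to the right and down, at radius r is drawn at 1 + k1 r^2 times it, then the intrinsics apply), "position" and "rotation" of the camera in the world. Camera axes: x right, y up, looking along -z (the intrinsics and any distortion apply to the point x, -y, -z); pixel columns grow to the right and rows downward; lengths in m; the calibration is good to about 2 mm. A picture is of the moment at which its call begins: read the wrist's pose just before it. camera_model takes no time and is no camera call; for the wrist camera it gives the pose at the moment of the call.
- sign_off(): hands the job in; it is judged then, once.
The state is a dict: "clock": time; "joint_positions": joint angles; "joint_velocities": joint speeds; "joint_torque": joint torques, N m; "eef_pos": TCP position; "tool_rot": TCP orientation; "contact_force": force on the tool from outside, world axes, zero at the start; "torque": the same for the moment, N m; "gripper_width": opening from 0.0 (shut) to 1.0 (fully open); "finger_force": force on a finger pad.
Only numpy, scipy, OpenCV 4.12 (cv2) and the standard library are available. Lean on these libraries where they do the work, as an engineer would, in place of code of your own. Each camera call takes 0.05 s, during which the arm holds its last target. There are 200 camera calls.

## Task

The little yellow-lidded spice jar is hemmed in by the three tall canisters in the wooden pantry crate: stand the canisters on the dark serving tray, then set the jar in the middle of the round pan of the kitchen scale, and after that put each canister back in the very place it came from. Keep the canisters and the jar upright, set them down rather than drop them, and leave the two short tins and the mug as they are.

Things in the scene. Friction and masses are not known exactly. Their poses are not given: they have to be found in the camera images.
- crate: wooden pantry crate: open box 170 (x) x 236 (y) x 50 mm high, walls and floor 8 mm thick, fixed. Origin: centre of underside; x points from its front wall (steel finger pull, robot's side) to its back. Places inside, (x, y) in mm, within 4 mm: canisters (36, 68), (36, -68), (-34, 0); jar (29, 0); tins (-36, 68), (-36, -68). Which canister or tin is where differs between starts
- tray: serving tray, the side area: dark, flat, 310 (x) x 190 (y) mm, wooden rim 6 mm wide and 14 mm high, floor 6 mm above the worktop, fixed. Origin: centre of underside, x along its long side. On the robot's left or right
- scale: kitchen scale: white body 200 x 150 mm, 18 mm high, with a round steel pan 136 mm across, its flat top 24 mm above the worktop; fixed, the pan does not give. Origin: on the worktop under the pan's centre; display towards -x. On the other side than the serving tray
- canister_green: closed square canister, 62 x 62 mm, 150 mm tall with its fixed flush lid (top 19 mm, a 3 mm seam below it), sage-green sides and a light wooden lid, 0.3 to 0.6 kg. Origin: centre of underside, z up, x and y square to its sides, yaw within 2 degrees of the pantry crate's. Starts in one of the three canister places of the pantry crate
- canister_blue: closed square canister, 62 x 62 mm, 160 mm tall with its fixed flush lid (top 19 mm, a 3 mm seam below it), dark blue all over, blue lid, 0.3 to 0.6 kg. Origin: centre of underside, z up, x and y square to its sides, yaw within 2 degrees of the pantry crate's. Starts in one of the three canister places of the pantry crate
- canister_cream: closed square canister, 62 x 62 mm, 145 mm tall with its fixed flush lid (top 19 mm, a 3 mm seam below it), cream sides and a dark red lid, 0.3 to 0.6 kg. Origin: centre of underside, z up, x and y square to its sides, yaw within 2 degrees of the pantry crate's. Starts in one of the three canister places of the pantry crate
- spice_jar: the jar to fetch: short round closed jar, 52 mm across, 62 mm tall, amber glass, yellow lid (top 18 mm, same width), about 0.14 kg. Origin: centre of underside. At the back middle of the pantry crate, some 6 mm behind one canister and 11 mm from those left and right of it: no room for fingers until they are gone
- tin_steel: short round bright-steel tin, 56 mm across, 56 mm tall, in a front corner of the pantry crate; leave it alone. Origin at the centre of its underside, z up
- tin_black: short round black tin, 56 mm across, 56 mm tall, in the other front corner of the pantry crate; leave it alone. Origin at the centre of its underside, z up
- mug: white mug, 80 mm across, 92 mm tall, standing at the back left of the pantry crate; leave it alone. Origin at the centre of its underside, z up, handle towards +y
Things that resemble listed ones, but are neither listed nor needed, are in the scene too. Of the things shaped like the spice_jar, the amber one is meant.

How it is judged:
By the outcome, as a careful person would: the job done as asked, in the order asked, and still so for the second after the job is handed in, with the robot touching nothing.
It also fails if it takes over 136 s, if anything falls off the work surface, if the arm or the gripper's body presses on something with over 40 N, if the wrist force passes 120 N, or if a joint passes its speed limit or range.

## Working session

There is one attempt and no reset: what is moved stays moved. The work goes in short steps, Python scripts to look and compute and a tool call to move; the robot and the scene stay as the last step left them, time stands still between calls to the robot, and variables do not carry over. Pictures are saved under pics/ and viewed, at most 14 in all, crops included, and the job is handed in when it is done.

Besides the shell and the picture viewer there is one more tool, called as name([rows], argument=value, ...), one row to a line, values as JSON. servo_tool: Moves the arm, as the interface text tells. Its arguments: {"type":"object","properties":{"rows":{"type":"array","items":{"type":"array","items":{"type":"array","items":{"type":"number"}}}},"squeeze":{"type":"number"}},"required":["rows"]}

```bash
ls; mkdir -p pics; python3 - <<'E'
from plant import *
import cv2
s=sense(); print(s)
for n in("scene","top"):
    cv2.imwrite(f"pics/{n}0.png",grab_frame(n)); m=camera_model(n); print(n,m)
E
```

```text
pics
{'clock': 0.0, 'joint_positions': array([ 1.20648503,  0.61590397, -0.01263311,  1.42489656,  0.00811872,
        1.10338784, -0.04039815]), 'joint_velocities': array([-3.28165925e-04, -3.21894361e-04, -7.09402346e-04, -5.02080308e-04,
        7.84290322e-04,  2.04806359e-03,  1.56587766e-05]), 'joint_torque': array([-1.52496027e-04, -4.58935189e+01,  2.08980027e-01, -1.65745443e+01,
       -6.10650214e-02,  2.05224281e-02,  2.33588607e-04]), 'eef_pos': array([ 0.21517473, -0.61251263,  0.21749181]), 'tool_rot': array([-3.13904777e+00,  4.33928679e-05,  3.37901846e-01]), 'contact_force': array([ 0.68614349,  0.07385145, -1.25706519]), 'torque': array([-0.02421462, -0.0351627 ,  0.02293147]), 'finger_force': 0.0, 'gripper_width': 1.0004090209779986}
scene {'mtx': array([[556.04095606,   0.        , 320.00410885],
       [  0.        , 556.04095606, 235.32264225],
       [  0.        ,   0.        ,   1.        ]]), 'k1': -0.12754638193413734, 'position': array([0.96190937, 0.06807904, 1.02402227]), 'rotation': array([ 0.34862392, -0.005323  ,  1.73728345])}
top {'mtx': array([[435.45721298,   0.        , 314.44082306],
       [  0.        , 435.45721298, 238.08485234],
       [  0.        ,   0.        ,   1.        ]]), 'k1': -0.026473056218243095, 'position': array([4.79278554e-01, 2.27101350e-04, 1.04071138e+00]), 'rotation': array([ 0.15655908, -0.01696275, -1.54964362])}
```

View pics/scene0.png

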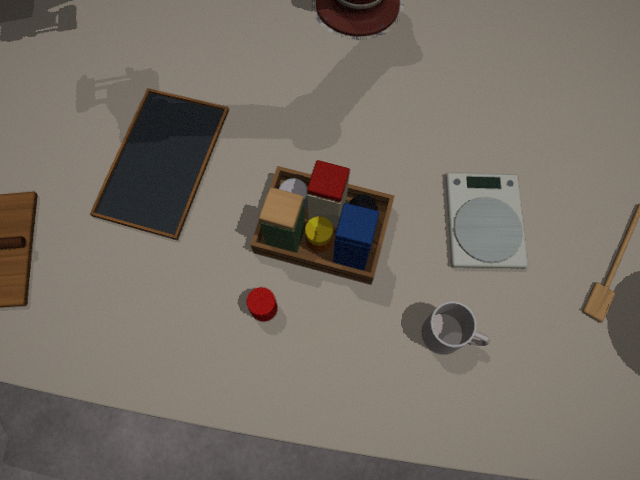

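View pics/top0.png

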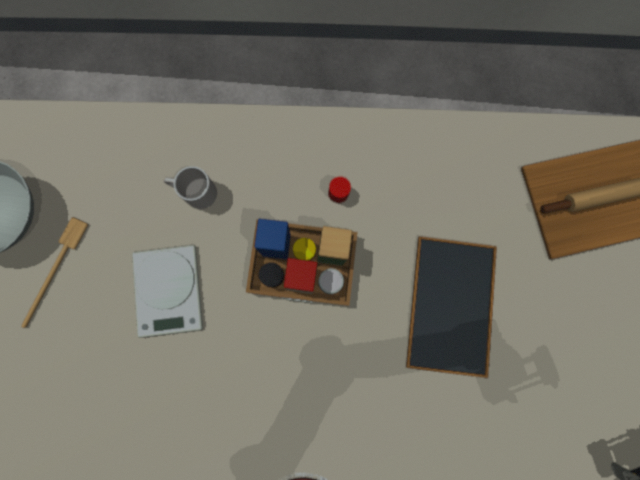

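```bash
cat > h.py <<'E'
import cv2, numpy as np
from scipy.spatial.transform import Rotation as R
def cam(m):
    return m["mtx"],m["k1"],np.array(m["position"]),R.from_euler("xyz",m["rotation"]).as_matrix()
def ray(m,uv):
    K,k,p,A=cam(m); D=np.array([k,0,0,0,0])
    q=cv2.undistortPoints(np.array(uv,float).reshape(-1,1,2),K,D).reshape(-1,2)
    d=np.c_[q[:,0],-q[:,1],-np.ones(len(q))]@A.T
    return p,d/np.linalg.norm(d,axis=1)[:,None]
def plane(m,uv,z):
    p,d=ray(m,uv); return p+d*((z-p[2])/d[:,2])[:,None]
def tri(views):  # [(model,(u,v)),...] -> point, worst miss
    M=np.zeros((3,3));b=np.zeros(3);L=[]
    for m,uv in views:
        p,d=ray(m,[uv]);P=np.eye(3)-np.outer(d[0],d[0]);M+=P;b+=P@p;L.append((p,P))
    x=np.linalg.solve(M,b); return x,max(np.linalg.norm(P@(x-p)) for p,P in L)
def blob(img,lo,hi,box=None):
    k=cv2.inRange(cv2.cvtColor(img,cv2.COLOR_BGR2HSV),np.array(lo),np.array(hi))
    if box:
        z=np.zeros_like(k);x0,y0,x1,y1=box;z[y0:y1,x0:x1]=k[y0:y1,x0:x1];k=z
    k=cv2.morphologyEx(k,cv2.MORPH_OPEN,np.ones((3,3),np.uint8))
    c,_=cv2.findContours(k,cv2.RETR_EXTERNAL,cv2.CHAIN_APPROX_NONE)
    return max(c,key=cv2.contourArea)
E
python3 - <<'E'
from plant import *
from h import *
I={n:cv2.imread(f"pics/{n}0.png") for n in("scene","top")}
M={n:camera_model(n) for n in I}
for n,pts in {"scene":[(284,203),(330,172),(356,219),(360,250),(320,229),(490,230),(284,235),(160,160),(170,90)],"top":[(272,230),(336,236),(301,275),(301,285),(305,248),(167,280),(450,310)]}.items():
    h=cv2.cvtColor(I[n],cv2.COLOR_BGR2HSV)
    print(n,[(p,h[p[1],p[0]].tolist()) for p in pts])
i=[cv2.resize(I["scene"][140:290,240:420],None,fx=4,fy=4)[:600,:400*2],cv2.resize(I["top"][205:315,235:370],None,fx=5,fy=5)]
cv2.imwrite("pics/c1.png",i[0]);cv2.imwrite("pics/c2.png",i[1])
for p,n in (((167,280),"pan"),((450,307),"tray")): print(n,plane(M["top"],[p],.02))
E
```

```text
scene [((284, 203), [16, 122, 151]), ((330, 172), [3, 228, 112]), ((356, 219), [110, 187, 90]), ((360, 250), [108, 223, 32]), ((320, 229), [25, 234, 108]), ((490, 230), [75, 11, 134]), ((284, 235), [67, 82, 28]), ((160, 160), [95, 35, 44]), ((170, 90), [17, 34, 135])]
top [((272, 230), [108, 169, 104]), ((336, 236), [18, 118, 154]), ((301, 275), [1, 190, 125]), ((301, 285), [2, 194, 125]), ((305, 248), [27, 232, 113]), ((167, 280), [79, 13, 160]), ((450, 310), [107, 42, 55])]
pan [[0.53362067 0.3280258  0.02      ]]
tray [[ 0.48541582 -0.3336236   0.02      ]]
```

View pics/c2.png

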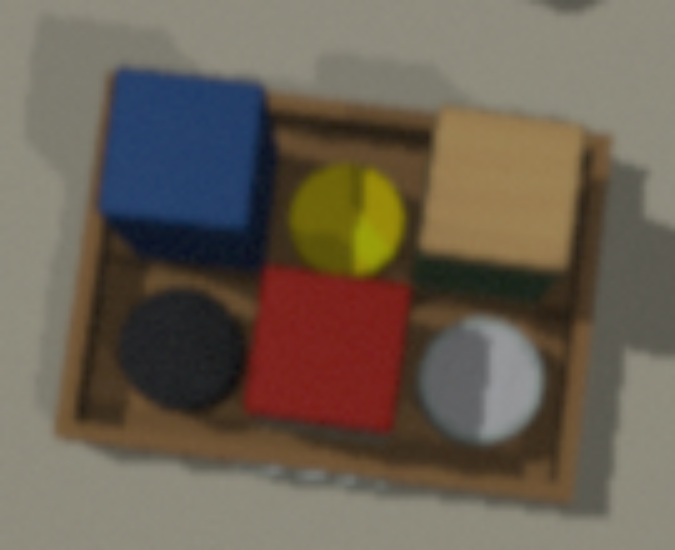

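View pics/c1.png

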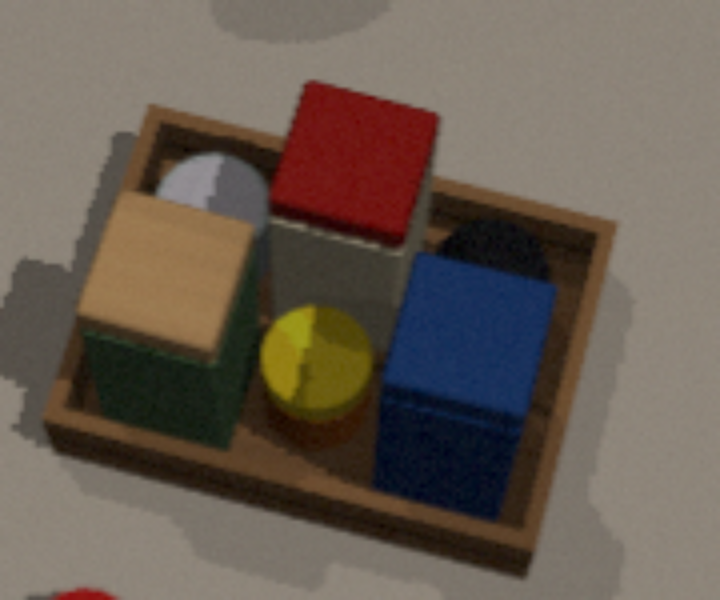

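Blue stands back-left, green (wooden lid) back-right, cream (red lid) front-middle, jar behind cream; crate rim corners read from the crops. Now I'll measure lids, rim, pan and tray from both views.

```bash
cat > meas.py <<'E'
from plant import *
from h import *
I={n:cv2.imread(f"pics/{n}0.png") for n in("scene","top")}
M={n:camera_model(n) for n in I}
def quad(c):
    h=cv2.convexHull(c)
    for e in np.arange(1,12,.25):
        a=cv2.approxPolyDP(h,e,True)
        if len(a)<=4: break
    return a.reshape(-1,2).astype(float)
B={"top":(235,205,370,315),"scene":(240,140,420,290)}
C={"green":dict(top=((10,60,110),(25,170,255)),scene=((10,80,115),(25,170,255))),
 "blue":dict(top=((100,100,70),(120,255,255)),scene=((100,100,62),(120,255,255))),
 "cream":dict(top=((0,150,85),(6,255,255)),scene=((0,150,90),(6,255,255))),
 "jar":dict(top=((22,150,60),(35,255,255)),scene=((22,150,75),(35,255,255)))}
for n,c in C.items():
    b={v:blob(I[v],*c[v],B[v]) for v in I}
    cen={}
    for v in I:
        q=cv2.moments(b[v]); cen[v]=(q["m10"]/q["m00"],q["m01"]/q["m00"])
    x,e=tri([(M[v],cen[v]) for v in I]); print(n,"cen",x.round(4),"miss",round(e,4))
    P=plane(M["top"],b["top"].reshape(-1,2),x[2])
    r=cv2.minAreaRect((P[:,:2]*1000).astype(np.float32)); print("   top rect",np.round(r[0],1),np.round(r[1],1),round(r[2],1))
    P=plane(M["scene"],b["scene"].reshape(-1,2),x[2])
    r=cv2.minAreaRect((P[:,:2]*1000).astype(np.float32)); print("   scn rect",np.round(r[0],1),np.round(r[1],1),round(r[2],1))
f=lambda p:(235+p[0]/5-.4,205+p[1]/5-.4)
g=lambda p:(240+p[0]/4-.4,140+p[1]/4-.4)
for n,a,b in (("FL",(57,435),(617,222)),("FR",(575,500),(150,105)),("BR",(608,137),(47,408))):
    x,e=tri([(M["top"],f(a)),(M["scene"],g(b))]); print(n,x.round(4),round(e,4), plane(M["top"],[f(a)],.05)[0].round(4),plane(M["scene"],[g(b)],.05)[0].round(4))
# tray: dark floor
for v,bx in (("top",(400,230,505,385)),("scene",(80,80,240,245))):
    b=blob(I[v],(85,15,20),(125,120,100),bx)
    P=plane(M[v],b.reshape(-1,2),.006); r=cv2.minAreaRect((P[:,:2]*1000).astype(np.float32)); print("tray",v,np.round(r[0],1),np.round(r[1],1),round(r[2],1))
# pan
for v,bx in (("top",(130,240,205,340)),("scene",(440,165,535,275))):
    gr=cv2.resize(I[v][bx[1]:bx[3],bx[0]:bx[2]],None,fx=6,fy=6); cv2.imwrite(f"pics/pan_{v}.png",gr)
E
python3 meas.py; python3 -c "
import cv2,numpy as np
a=cv2.imread('pics/pan_top.png');b=cv2.imread('pics/pan_scene.png');print(a.shape,b.shape)
o=np.zeros((600,800,3),np.uint8);a=cv2.resize(a,None,fx=.8,fy=.8);b=cv2.resize(b,None,fx=.7,fy=.7)
o[:a.shape[0],:a.shape[1]]=a;o[:b.shape[0],395:395+b.shape[1]]=b;cv2.imwrite('pics/pan.png',o)"
```

```text
green cen [ 0.6121 -0.0535  0.16  ] miss 0.0008
   top rect [612.  -54.8] [62.8 61.2] 83.1
   scn rect [611.6 -52.8] [59.8 59.8] 83.2
blue cen [0.6224 0.0776 0.1665] miss 0.0005
   top rect [622.7  77. ] [59.8 60. ] 84.9
   scn rect [621.9  77.9] [60.6 60.3] 85.0
cream cen [0.5441 0.0163 0.1528] miss 0.0004
   top rect [544.7  15.8] [61.  61.6] 83.6
   scn rect [543.3  16.8] [59.5 59.4] 84.1
jar cen [0.6084 0.0103 0.0728] miss 0.0004
   top rect [608.3   9.9] [47.5 53.8] 1.3
   scn rect [607.3  10.8] [48.9 49.4] 9.6
FL [0.5098 0.1391 0.0554] 0.0013 [0.5101 0.1385 0.05  ] [0.507  0.1408 0.05  ]
FR [ 0.4858 -0.0934  0.0548] 0.0019 [ 0.4861 -0.0957  0.05  ] [ 0.4833 -0.0922  0.05  ]
BR [ 0.6501 -0.1074  0.0637] 0.0007 [ 0.6526 -0.1095  0.05  ] [ 0.6455 -0.1092  0.05  ]
tray top [ 489.5 -343.4] [171.2 293.7] 83.9
tray scene [ 485.8 -342.2] [173.1 294.3] 83.9
(600, 450, 3) (660, 570, 3)
```

View pics/pan.png

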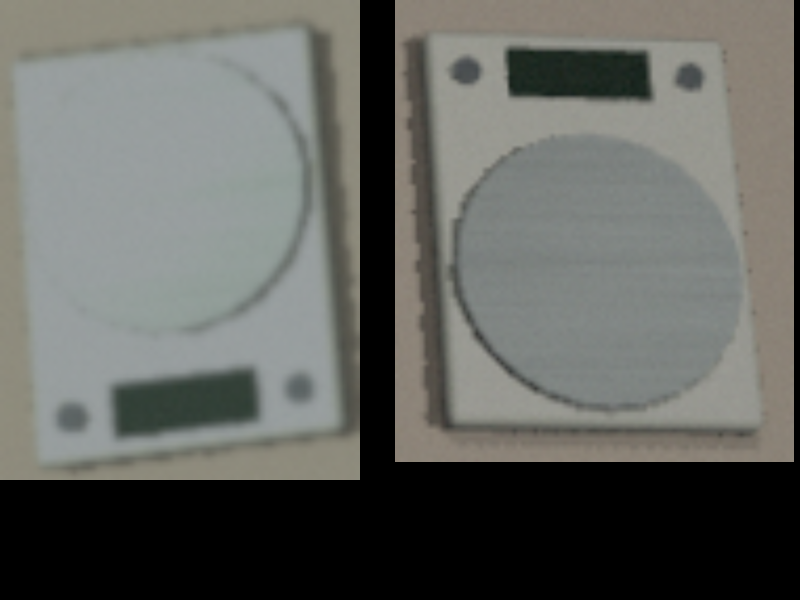

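The pan shows clearly: centre about (165.2,279.6) in top and (488.2,229.8) in scene. Lids agree with the stated heights (158/168/153/70 mm). First: rise and turn to the crate's yaw.

```bash
cat >> h.py <<'E'
def go(s,xyz,yaw=None):
    "total shift in tool axes (mm) and tool-z turn (deg) from the measured pose to xyz"
    A=R.from_euler("xyz",s["tool_rot"]); d=A.inv().apply(np.array(xyz)*1000-s["eef_pos"]*1000)
    t=[0,0,0] if yaw is None else (A.inv()*R.from_euler("xyz",[np.pi,0,np.radians(yaw)])).as_rotvec(degrees=True)
    print("go",np.round(xyz,3),"shift",d.round(1),"len",round(np.linalg.norm(d),1),"turn",np.round(t,2))
E
python3 - <<'E'
from plant import *
from h import *
M={n:camera_model(n) for n in("top","scene")}
print("pan",tri([(M["top"],(165.2,279.6)),(M["scene"],(488.2,229.8))]))
print(plane(M["top"],[(165.2,279.6)],.024),plane(M["scene"],[(488.2,229.8)],.024))
E
```

```text
pan (array([0.53439292, 0.33416474, 0.01854976]), np.float64(0.0013412899404696872))
[[0.53423346 0.33099086 0.024     ]] [[0.53638301 0.33409171 0.024     ]]
```

servo_tool([
  [[0, 0, -40, 0, 0, 6.3, 93], [0, 0, -40, 0, 0, 6.3, 93], [0, 0, -40, 0, 0, 6.3, 93], [0, 0, -35, 0, 0, 6.3, 93]],
])

```text
clock: 0.43
eef_pos: [0.2154, -0.6131, 0.3759]
tool_rot: [3.141, -0.0, -0.107]
contact_force: [-0.2, -1.2, 1.4]
gripper_width: 0.998
finger_force: 0.0
```

```bash
python3 - <<'E'
from plant import *
from h import *
s=sense();print(s["eef_pos"],s["tool_rot"],s["joint_positions"].round(2));go(s,[.54,.015,.375],-5.9)
E
```

```text
[ 0.21539751 -0.61305696  0.37592907] [ 3.14099129e+00 -4.56822738e-04 -1.07320674e-01] [ 1.14  0.53  0.11  1.14 -0.06  1.47 -0.44]
go [0.54  0.015 0.375] shift [ 2.555e+02 -6.592e+02  6.000e-01] len 707.0 turn [ 0.03 -0.03 -0.25]
```

servo_tool([
  [[14.2, -36.6, 0, 0, 0, 0, 93], [14.2, -36.6, 0, 0, 0, 0, 93], [14.2, -36.6, 0, 0, 0, 0, 93], [14.2, -36.6, 0, 0, 0, 0, 93], [14.2, -36.6, 0, 0, 0, 0, 93], [14.2, -36.6, 0, 0, 0, 0, 93], [14.2, -36.6, 0, 0, 0, 0, 93], [14.2, -36.6, 0, 0, 0, 0, 93]],
])

```text
clock: 1.1
eef_pos: [0.3585, -0.3314, 0.3734]
tool_rot: [-3.141, 0.001, -0.102]
contact_force: [0.6, 1.4, 0.5]
gripper_width: 0.999
finger_force: 0.0
```

servo_tool([
  [[14.2, -36.6, 0, 0, 0, 0, 93], [14.2, -36.6, 0, 0, 0, 0, 93], [14.2, -36.6, 0, 0, 0, 0, 93], [14.2, -36.6, 0, 0, 0, 0, 93], [14.2, -36.6, 0, 0, 0, 0, 93], [14.2, -36.6, 0, 0, 0, 0, 93], [14.2, -36.6, 0, 0, 0, 0, 93], [14.2, -36.6, 0, 0, 0, 0, 93]],
])

```text
clock: 1.77
eef_pos: [0.5012, -0.052, 0.3735]
tool_rot: [3.141, 0.001, -0.102]
contact_force: [0.6, -1.1, -0.3]
gripper_width: 0.997
finger_force: 0.0
```

servo_tool([
  [[14.2, -36.6, 0, 0, 0, 0, 93], [14.2, -36.6, 0, 0, 0, 0, 93], [0, 0, 0, 0, 0, 0, 93], [0, 0, 0, 0, 0, 0, 93], [0, 0, 0, 0, 0, 0, 93]],
])

```text
clock: 2.18
eef_pos: [0.5364, 0.0152, 0.3731]
tool_rot: [3.14, 0.001, -0.103]
contact_force: [-0.2, -0.5, 1.4]
gripper_width: 0.998
finger_force: 0.0
```

```bash
python3 - <<'E'
from plant import *
from h import *
import pickle
s=sense();m=camera_model("wrist");f=grab_frame("wrist");cv2.imwrite("pics/w1.png",f);pickle.dump(m,open("w1.pkl","wb"))
print(s["eef_pos"],s["tool_rot"],s["joint_positions"].round(2),s["joint_velocities"].round(3),m)
E
```

```text
[0.53639891 0.01518085 0.37308508] [ 3.14027960e+00  1.36858731e-03 -1.02646996e-01] [ 0.07  0.33 -0.2   1.48  0.07  1.34 -1.81] [ 0.027 -0.016  0.023  0.003  0.     0.001 -0.002] {'mtx': array([[361.77184997,   0.        , 320.08140406],
       [  0.        , 361.77184997, 238.9993893 ],
       [  0.        ,   0.        ,   1.        ]]), 'k1': -0.046658926547380415, 'position': array([0.6151793 , 0.00743544, 0.53948086]), 'rotation': array([-2.90515832e-01, -6.75459595e-04, -1.67292967e+00])}
```

View pics/w1.png

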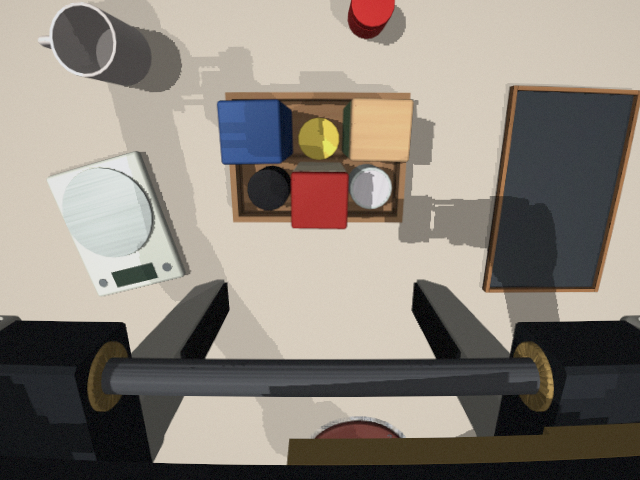

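Wrist view shows everything: blue lid ~(252,132), wood lid ~(381,130), red lid ~(320,200), jar lid ~(319,138), pan ~(107,211), tray right. Refine from it.

```bash
python3 - <<'E'
from plant import *
from h import *
import pickle
m=pickle.load(open("w1.pkl","rb"));f=cv2.imread("pics/w1.png");hs=cv2.cvtColor(f,cv2.COLOR_BGR2HSV)
print([hs[p[1],p[0]].tolist() for p in((240,115),(285,130),(381,130),(349,130),(320,200),(319,150),(107,205),(65,180),(560,190))])
def rect(lo,hi,bx,z,n):
    b=blob(f,lo,hi,bx);q=cv2.moments(b)
    P=plane(m,b.reshape(-1,2),z);r=cv2.minAreaRect((P[:,:2]*1000).astype(np.float32));print(n,np.round(r[0],1),np.round(r[1],1),round(r[2],1),"px",round(q["m10"]/q["m00"],1),round(q["m01"]/q["m00"],1))
bx=(200,80,430,240)
V=hs[...,2]
rect((100,100,100),(120,255,255),bx,.168,"blue")
rect((8,50,190),(25,180,255),bx,.158,"green")
rect((0,150,120),(8,255,255),bx,.153,"cream")
rect((173,150,120),(180,255,255),bx,.153,"cream2") if 0 else 0
rect((22,120,90),(35,255,255),bx,.070,"jar")
rect((85,10,30),(125,160,110),(480,80,640,300),.006,"tray")
# crate rim corners
for n,p in (("BL",(226,93)),("BR",(411,93)),("FL",(234,221)),("FR",(402,221))): print(n,plane(m,[p],.05)[0].round(4))
# pan extremes
print("pan",plane(m,[(107,211)],.024)[0].round(4))
i=cv2.resize(f[140:305,30:200],None,fx=3.4,fy=3.4);cv2.imwrite("pics/wpan.png",i)
E
```

```text
[[109, 145, 153], [109, 209, 44], [18, 94, 227], [33, 68, 75], [1, 180, 173], [24, 160, 131], [85, 7, 220], [60, 1, 230], [107, 27, 67]]
blue [621.6  77.2] [59.2 59.9] 85.0 px 248.9 131.5
green [610.5 -54.3] [59.2 58.9] 83.6 px 380.7 129.0
cream [543.2  15.8] [60.5 59.9] 82.9 px 318.7 200.1
jar [606.4  10.6] [50.4 49.9] 84.1 px 318.3 138.3
tray [ 487.1 -343.9] [173.1 296.9] 83.8 px 558.8 187.0
BL [0.6747 0.1213 0.05  ]
BR [ 0.6507 -0.1128  0.05  ]
FL [0.5079 0.1388 0.05  ]
FR [ 0.484  -0.0943  0.05  ]
pan [0.537  0.3316 0.024 ]
```

View pics/wpan.png

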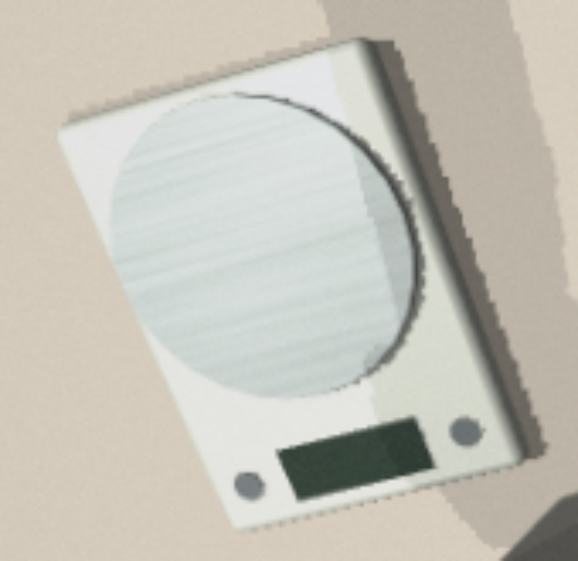

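```bash
python3 - <<'E'
from plant import *
from h import *
s=sense();go(s,[.611,-.0543,.106],-6.3)
E
```

```text
go [ 0.611 -0.054  0.106] shift [ 81.6  60.1 267.4] len 286.0 turn [0.08 0.05 0.32]
```

servo_tool([
  [[27.2, 20, 20, 0, 0, 0.3, 93], [27.2, 20, 20, 0, 0, 0, 93], [27.2, 20, 20, 0, 0, 0, 93], [0, 0, 35, 0, 0, 0, 93], [0, 0, 35, 0, 0, 0, 93], [0, 0, 35, 0, 0, 0, 93], [0, 0, 0, 0, 0, 0, 93]],
])

```text
clock: 2.82
eef_pos: [0.6058, -0.055, 0.2015]
tool_rot: [3.139, 0.016, -0.111]
contact_force: [-1.1, -0.4, -0.2]
gripper_width: 1.002
finger_force: 0.0
```

```bash
python3 - <<'E'
from plant import *
from h import *
s=sense();go(s,[.611,-.0543,.106],-6.3);m=camera_model("wrist");f=grab_frame("wrist");cv2.imwrite("pics/w2.png",f)
b=blob(f,(8,50,170),(25,180,255),(200,60,639,300))
P=plane(m,b.reshape(-1,2),.158);r=cv2.minAreaRect((P[:,:2]*1000).astype(np.float32));print(np.round(r[0],1),np.round(r[1],1),round(r[2],1))
E
```

```text
go [ 0.611 -0.054  0.106] shift [ 6.6 -1.5 95.4] len 95.6 turn [ 0.13  0.92 -0.06]
[625.1 -55.7] [60.8 31.4] 83.6
```

servo_tool([
  [[2.2, -0.3, 30, 0, 0.3, 0, 93], [2.2, -0.3, 30, 0, 0.3, 0, 93], [2.2, -0.3, 25, 0, 0.3, 0, 93], [0, 0, 10, 0, 0, 0, 93], [0, 0, 0, 0, 0, 0, 93], [0, 0, 0, 0, 0, 0, 93]],
])

```text
clock: 3.37
eef_pos: [0.6203, -0.0526, 0.1159]
tool_rot: [3.142, -0.019, -0.108]
contact_force: [0.0, 0.0, 0.7]
gripper_width: 1.0
finger_force: 0.0
```

```bash
python3 - <<'E'
from plant import *
from h import *
s=sense();go(s,[.611,-.0546,.106],-6.3);print(s["eef_pos"],s["tool_rot"],s["contact_force"])
E
```

```text
go [ 0.611 -0.055  0.106] shift [-9.2  3.   9.8] len 13.7 turn [ 0.   -1.1   0.11]
[ 0.62030628 -0.05263215  0.11592681] [ 3.14153516 -0.01915211 -0.10810398] [0.01517432 0.01036146 0.73807175]
```

servo_tool([
  [[0, 0, 0, 0, -0.9, 0, 93], [0, 0, 0, 0, 0, 0, 93], [0, 0, 0, 0, 0, 0, 93]],
])

```text
clock: 3.62
eef_pos: [0.6202, -0.0521, 0.1155]
tool_rot: [-3.141, -0.003, -0.107]
contact_force: [-0.4, -0.7, -0.3]
gripper_width: 0.998
finger_force: 0.0
```

```bash
python3 - <<'E'
from plant import *
from h import *
s=sense();go(s,[.611,-.0546,.106],-6.3);print(s["eef_pos"],s["tool_rot"],s["contact_force"],s["joint_velocities"].round(3))
E
```

```text
go [ 0.611 -0.055  0.106] shift [-8.9  3.5  9.5] len 13.5 turn [-0.01 -0.2   0.14]
[ 0.62021881 -0.05212644  0.11552385] [-3.141355   -0.00343029 -0.10746175] [-0.39079478 -0.65712668 -0.33647655] [-0.001  0.005  0.001  0.021  0.    -0.008 -0.001]
```

servo_tool([
  [[-4.5, 1.7, 5, 0, -0.2, 0, 93], [-4.5, 1.7, 4.5, 0, 0, 0, 93], [0, 0, 0, 0, 0, 0, 93], [0, 0, 0, 0, 0, 0, 93]],
])

```text
clock: 3.95
eef_pos: [0.6086, -0.0547, 0.1037]
tool_rot: [3.141, 0.005, -0.108]
contact_force: [-0.1, -0.0, 0.1]
gripper_width: 0.999
finger_force: 0.0
```

servo_tool([
  [[0, 0, 0, 0, 0, 0, 70], [0, 0, 0, 0, 0, 0, 62], [0, 0, 0, 0, 0, 0, 55], [0, 0, 0, 0, 0, 0, 50], [0, 0, 0, 0, 0, 0, 50], [0, 0, 0, 0, 0, 0, 50], [0, 0, 0, 0, 0, 0, 50], [0, 0, 0, 0, 0, 0, 50]],
], squeeze=30)

```text
clock: 4.62
eef_pos: [0.6096, -0.0544, 0.1043]
tool_rot: [-3.141, 0.003, -0.107]
contact_force: [0.7, -0.5, -0.5]
gripper_width: 0.667
finger_force: 29.9
```

```bash
python3 - <<'E'
from plant import *
from h import *
s=sense();print(s["eef_pos"],s["tool_rot"],s["contact_force"],s["gripper_width"]*93,s["finger_force"])
E
```

```text
[ 0.60963279 -0.05442789  0.10426985] [-3.14147413  0.00322835 -0.10725607] [ 0.70824483 -0.52213287 -0.50077864] 62.076932670800296 29.92913246154785
```

Green gripped at 62.1 mm. Lift.

servo_tool([
  [[0, 0, -10, 0, 0, 0, 50], [0, 0, -25, 0, 0, 0, 50], [0, 0, -30, 0, 0, 0, 50], [0, 0, -20, 0, 0, 0, 50], [0, 0, 0, 0, 0, 0, 50], [0, 0, 0, 0, 0, 0, 50]],
])

```text
clock: 5.12
eef_pos: [0.6098, -0.0544, 0.1898]
tool_rot: [-3.142, 0.002, -0.107]
contact_force: [-0.6, 0.4, -3.8]
gripper_width: 0.664
finger_force: 29.9
```

```bash
python3 - <<'E'
from plant import *
from h import *
s=sense();print(s["eef_pos"],s["tool_rot"],s["contact_force"],s["gripper_width"]*93,s["finger_force"],s["joint_positions"].round(2));go(s,[.582,-.353,.185],-6.1)
E
```

```text
[ 0.60980973 -0.05441524  0.18979373] [-3.14152949e+00  2.28513138e-03 -1.07200692e-01] [-0.57003705  0.39403751 -3.77040823] 61.75240479242233 29.930832982063293 [ 0.16  0.59 -0.17  1.57  0.11  0.99 -1.72]
go [ 0.582 -0.353  0.185] shift [  4.3 299.8   4.8] len 299.9 turn [-0.    0.13 -0.04]
```

servo_tool([
  [[0.4, 15, 0, 0, 0, 0, 50], [0.4, 27, 0, 0, 0, 0, 50], [0.4, 35, 0, 0, 0, 0, 50], [0.4, 35, 0, 0, 0, 0, 50], [0.4, 35, 0, 0, 0, 0, 50], [0.4, 35, 0, 0, 0, 0, 50], [0.4, 35, 0, 0, 0, 0, 50], [0.4, 35, 0, 0, 0, 0, 50]],
])

```text
clock: 5.78
eef_pos: [0.5832, -0.3081, 0.1863]
tool_rot: [-3.141, 0.009, -0.108]
contact_force: [1.0, 1.2, -3.1]
gripper_width: 0.666
finger_force: 29.9
```

servo_tool([
  [[0.4, 28, 0, 0, 0, 0, 50], [0.4, 20, 0, 0, 0, 0, 50], [0, 0, 0, 0, 0, 0, 50], [0, 0, 0, 0, 0, 0, 50], [0, 0, 0, 0, 0, 0, 50]],
])

```text
clock: 6.2
eef_pos: [0.5805, -0.3521, 0.187]
tool_rot: [-3.139, 0.007, -0.107]
contact_force: [0.1, -0.0, -2.8]
gripper_width: 0.665
finger_force: 29.9
```

```bash
python3 - <<'E'
from plant import *
from h import *
s=sense();print(s["eef_pos"],s["tool_rot"],s["contact_force"],s["gripper_width"]*93,s["finger_force"],s["joint_positions"].round(2));go(s,[.582,-.353,.1025],-6.1)
E
```

```text
[ 0.58053512 -0.35213562  0.1869857 ] [-3.13864104  0.00726238 -0.10698103] [ 0.09843841 -0.0384158  -2.8404893 ] 61.864055124352824 29.93100106716156 [ 0.6   0.7  -0.16  1.36  0.12  1.1  -1.26]
go [ 0.582 -0.353  0.102] shift [ 2.2  1.  84.5] len 84.5 turn [-0.17  0.42 -0.03]
```

servo_tool([
  [[1, 1, 25, -0.2, 0.4, 0, 50], [1, 0, 30, 0, 0, 0, 50], [0, 0, 15, 0, 0, 0, 50], [0, 0, 6, 0, 0, 0, 50], [0, 0, 0, 0, 0, 0, 50], [0, 0, 0, 0, 0, 0, 50]],
])

```text
clock: 6.7
eef_pos: [0.5845, -0.3537, 0.1137]
tool_rot: [3.138, -0.004, -0.106]
contact_force: [-1.0, -0.7, -3.2]
gripper_width: 0.665
finger_force: 29.9
```

```bash
python3 - <<'E'
from plant import *
from h import *
s=sense();print(s["eef_pos"],s["tool_rot"],s["contact_force"]);go(s,[.582,-.353,.1025],-6.1)
E
```

```text
[ 0.58447037 -0.35369302  0.11366714] [ 3.13844053 -0.00439457 -0.10568701] [-1.02968246 -0.71849394 -3.17752711]
go [ 0.582 -0.353  0.102] shift [-2.6 -0.5 11.2] len 11.5 turn [ 0.18 -0.25  0.04]
```

servo_tool([
  [[0, 0, 5, 0.1, -0.2, 0, 50], [0, 0, 3, 0, 0, 0, 50], [0, 0, 1, 0, 0, 0, 50], [0, 0, 1, 0, 0, 0, 50], [0, 0, 0, 0, 0, 0, 50], [0, 0, 0, 0, 0, 0, 50]],
])

```text
clock: 7.2
eef_pos: [0.5837, -0.3547, 0.1034]
tool_rot: [3.14, -0.0, -0.107]
contact_force: [0.1, 0.2, -2.7]
gripper_width: 0.662
finger_force: 29.9
```

```bash
python3 - <<'E'
from plant import *
from h import *
s=sense();print(s["eef_pos"],s["tool_rot"],s["contact_force"]);go(s,[.582,-.353,.1025],-6.1)
E
```

```text
[ 0.5837143  -0.35467305  0.10341796] [ 3.13979171e+00 -3.51670298e-04 -1.07331920e-01] [ 0.13629966  0.19807428 -2.66610339]
go [ 0.582 -0.353  0.102] shift [-1.9 -1.5  0.9] len 2.6 turn [ 0.1  -0.02 -0.05]
```

Not yet in contact (weight still −2.7 N). Touch down by 0.7 mm steps.

servo_tool([
  [[0, 0, 0.7, 0, 0, 0, 50], [0, 0, 0.7, 0, 0, 0, 50], [0, 0, 0, 0, 0, 0, 50]],
])

```text
clock: 7.45
eef_pos: [0.5839, -0.3547, 0.1025]
tool_rot: [3.14, -0.001, -0.107]
contact_force: [-0.6, 0.4, -0.3]
gripper_width: 0.668
finger_force: 29.9
```

servo_tool([
  [[0, 0, 0.6, 0, 0, 0, 50], [0, 0, 0, 0, 0, 0, 50], [0, 0, 0, 0, 0, 0, 50]],
])

```text
clock: 7.7
eef_pos: [0.584, -0.3547, 0.1024]
tool_rot: [3.139, -0.001, -0.107]
contact_force: [-1.3, 0.8, 5.5]
gripper_width: 0.665
finger_force: 29.9
```

servo_tool([
  [[0, 0, 0, 0, 0, 0, 66], [0, 0, 0, 0, 0, 0, 75], [0, 0, 0, 0, 0, 0, 93], [0, 0, 0, 0, 0, 0, 93], [0, 0, 0, 0, 0, 0, 93], [0, 0, -20, 0, 0, 0, 93], [0, 0, -40, 0, 0, 0, 93], [0, 0, -40, 0, 0, 0, 93]],
])

```text
clock: 8.37
eef_pos: [0.5825, -0.3538, 0.2003]
tool_rot: [-3.141, 0.004, -0.107]
contact_force: [1.0, -0.4, -0.5]
gripper_width: 1.003
finger_force: 0.0
```

```bash
python3 - <<'E'
from plant import *
from h import *
s=sense();print(s["eef_pos"],s["tool_rot"],s["gripper_width"]*93);go(s,[.5437,.016,.2],-6.3)
E
```

```text
[ 0.58248664 -0.35381749  0.20028715] [-3.14133272  0.004436   -0.10704138] 93.25281964290564
go [0.544 0.016 0.2  ] shift [ -78.1 -363.6    0.7] len 371.8 turn [-0.01  0.25  0.17]
```

servo_tool([
  [[-7.8, -36.3, 0, 0, 0, 0, 93], [-7.8, -36.3, 0, 0, 0, 0, 93], [-7.8, -36.3, 0, 0, 0, 0, 93], [-7.8, -36.3, 0, 0, 0, 0, 93], [-7.8, -36.3, 0, 0, 0, 0, 93], [-7.8, -36.3, 0, 0, 0, 0, 93], [-7.8, -36.3, 0, 0, 0, 0, 93], [-7.8, -36.3, 0, 0, 0, 0, 93]],
])

```text
clock: 9.03
eef_pos: [0.5524, -0.0573, 0.2009]
tool_rot: [3.14, -0.001, -0.107]
contact_force: [0.9, -0.6, -0.1]
gripper_width: 1.002
finger_force: 0.0
```

servo_tool([
  [[-7.8, -36.3, 0, 0, 0, 0, 93], [-7.8, -36.3, 0, 0, 0, 0, 93], [0, 0, 0, 0, 0, 0, 93], [0, 0, 0, 0, 0, 0, 93], [0, 0, 0, 0, 0, 0, 93]],
])

```text
clock: 9.45
eef_pos: [0.5451, 0.0142, 0.2006]
tool_rot: [3.139, -0.0, -0.107]
contact_force: [-0.0, -0.0, 0.3]
gripper_width: 1.001
finger_force: 0.0
```

```bash
python3 - <<'E'
from plant import *
from h import *
s=sense();print(s["eef_pos"],s["tool_rot"]);go(s,[.5437,.016,.1],-6.3)
E
```

```text
[0.54505629 0.01421888 0.20059726] [ 3.13895606e+00 -3.13632200e-04 -1.07315420e-01]
go [0.544 0.016 0.1  ] shift [ -1.6  -1.9 100.6] len 100.6 turn [ 0.15 -0.02  0.15]
```

servo_tool([
  [[-1, -2, 30, 0.1, 0, 0, 93], [-0.5, 0, 35, 0, 0, 0, 93], [0, 0, 25, 0, 0, 0, 93], [0, 0, 10, 0, 0, 0, 93], [0, 0, 0, 0, 0, 0, 93], [0, 0, 0, 0, 0, 0, 93]],
])

```text
clock: 9.95
eef_pos: [0.5444, 0.0157, 0.1009]
tool_rot: [3.141, -0.001, -0.109]
contact_force: [0.4, 0.8, 0.7]
gripper_width: 1.001
finger_force: 0.0
```

```bash
python3 - <<'E'
from plant import *
from h import *
s=sense();print(s["eef_pos"],s["tool_rot"],s["contact_force"]);go(s,[.5437,.016,.1],-6.3)
E
```

```text
[0.54439092 0.01573335 0.10092623] [ 3.14127145e+00 -6.54024209e-04 -1.09211385e-01] [0.39971219 0.80201833 0.71020406]
go [0.544 0.016 0.1  ] shift [-0.7 -0.2  0.9] len 1.2 turn [ 0.02 -0.04  0.04]
```

servo_tool([
  [[0, 0, 0, 0, 0, 0, 70], [0, 0, 0, 0, 0, 0, 62], [0, 0, 0, 0, 0, 0, 55], [0, 0, 0, 0, 0, 0, 50], [0, 0, 0, 0, 0, 0, 50], [0, 0, 0, 0, 0, 0, 50], [0, 0, 0, 0, 0, 0, 50], [0, 0, 0, 0, 0, 0, 50]],
])

```text
clock: 10.62
eef_pos: [0.5439, 0.0165, 0.1011]
tool_rot: [3.141, -0.001, -0.108]
contact_force: [-0.3, -1.1, 4.6]
gripper_width: 0.666
finger_force: 29.9
```

servo_tool([
  [[0, 0, -10, 0, 0, 0, 50], [0, 0, -25, 0, 0, 0, 50], [0, 0, -30, 0, 0, 0, 50], [0, 0, -20, 0, 0, 0, 50], [0, 0, 0, 0, 0, 0, 50], [0, 0, 0, 0, 0, 0, 50]],
])

```text
clock: 11.12
eef_pos: [0.5436, 0.0173, 0.1858]
tool_rot: [-3.141, -0.001, -0.107]
contact_force: [-0.0, -0.6, -4.2]
gripper_width: 0.667
finger_force: 29.9
```

```bash
python3 - <<'E'
from plant import *
from h import *
s=sense();print(s["eef_pos"],s["tool_rot"],s["contact_force"]);go(s,[.4875,-.3435,.185],-6.1)
E
```

```text
[0.54355435 0.01725972 0.18578161] [-3.14108747e+00 -7.91970932e-04 -1.06863593e-01] [-0.03724427 -0.63259413 -4.18203436]
go [ 0.488 -0.344  0.185] shift [-17.3 364.7   0.6] len 365.1 turn [-0.03 -0.05 -0.02]
```

servo_tool([
  [[-1.5, 15, 0, 0, 0, 0, 50], [-1.5, 30, 0, 0, 0, 0, 50], [-1.5, 36, 0, 0, 0, 0, 50], [-1.5, 36, 0, 0, 0, 0, 50], [-1.5, 36, 0, 0, 0, 0, 50], [-1.5, 36, 0, 0, 0, 0, 50], [-1.5, 36, 0, 0, 0, 0, 50], [-1.5, 36, 0, 0, 0, 0, 50]],
])

```text
clock: 11.78
eef_pos: [0.5015, -0.2421, 0.1828]
tool_rot: [-3.14, 0.005, -0.107]
contact_force: [1.0, 0.3, -4.3]
gripper_width: 0.665
finger_force: 29.9
```

servo_tool([
  [[-1.3, 36, 0, 0, 0, 0, 50], [-1.3, 36, 0, 0, 0, 0, 50], [-1.3, 20, 0, 0, 0, 0, 50], [-1.3, 12, 0, 0, 0, 0, 50], [0, 0, 0, 0, 0, 0, 50], [0, 0, 0, 0, 0, 0, 50], [0, 0, 0, 0, 0, 0, 50]],
])

```text
clock: 12.37
eef_pos: [0.4883, -0.3406, 0.1847]
tool_rot: [-3.138, 0.001, -0.103]
contact_force: [0.6, 0.9, -3.7]
gripper_width: 0.665
finger_force: 29.9
```

```bash
python3 - <<'E'
from plant import *
from h import *
s=sense();print(s["eef_pos"],s["tool_rot"],s["contact_force"]);go(s,[.4875,-.3435,.0995],-6.1)
E
```

```text
[ 0.48832243 -0.34060269  0.18468522] [-3.13799813e+00  1.11383837e-03 -1.03246101e-01] [ 0.58817245  0.88284918 -3.74779678]
go [ 0.488 -0.344  0.1  ] shift [-0.4  3.3 85.2] len 85.2 turn [-0.21  0.06  0.18]
```

servo_tool([
  [[0, 3, 25, -0.2, 0, 0.2, 50], [0, 0, 30, 0, 0, 0, 50], [0, 0, 15, 0, 0, 0, 50], [0, 0, 8, 0, 0, 0, 50], [0, 0, 3, 0, 0, 0, 50], [0, 0, 0, 0, 0, 0, 50], [0, 0, 0, 0, 0, 0, 50]],
])

```text
clock: 12.95
eef_pos: [0.4885, -0.347, 0.1058]
tool_rot: [3.137, -0.002, -0.109]
contact_force: [0.8, -0.0, -3.6]
gripper_width: 0.663
finger_force: 29.9
```

servo_tool([
  [[0, 0, 1, 0, 0, 0, 50], [0, 0, 1, 0, 0, 0, 50], [0, 0, 0, 0, 0, 0, 50]],
])

```text
clock: 13.2
eef_pos: [0.4874, -0.3475, 0.1032]
tool_rot: [3.138, -0.001, -0.111]
contact_force: [-1.0, 0.3, -2.6]
gripper_width: 0.665
finger_force: 29.9
```

servo_tool([
  [[0, 0, 1.5, 0.2, 0, -0.2, 50], [0, 0, 1, 0, 0, 0, 50], [0, 0, 0.7, 0, 0, 0, 50], [0, 0, 0, 0, 0, 0, 50], [0, 0, 0, 0, 0, 0, 50]],
])

```text
clock: 13.62
eef_pos: [0.4871, -0.3473, 0.0993]
tool_rot: [-3.141, 0.0, -0.107]
contact_force: [-1.2, 0.4, -3.5]
gripper_width: 0.665
finger_force: 29.9
```

servo_tool([
  [[0, 0, 0.7, 0, 0, 0, 50], [0, 0, 0, 0, 0, 0, 50], [0, 0, 0, 0, 0, 0, 50]],
])

```text
clock: 13.87
eef_pos: [0.4872, -0.3474, 0.0992]
tool_rot: [3.141, -0.0, -0.107]
contact_force: [-1.6, -0.7, 0.6]
gripper_width: 0.668
finger_force: 29.9
```

servo_tool([
  [[0, 0, 0.4, 0, 0, 0, 66], [0, 0, 0, 0, 0, 0, 75], [0, 0, 0, 0, 0, 0, 93], [0, 0, 0, 0, 0, 0, 93], [0, 0, 0, 0, 0, 0, 93], [0, 0, -30, 0, 0, 0, 93], [0, 0, -40, 0, 0, 0, 93], [0, 0, -40, 0, 0, 0, 93]],
])

```text
clock: 14.53
eef_pos: [0.4865, -0.3468, 0.2086]
tool_rot: [-3.14, 0.003, -0.107]
contact_force: [0.5, 0.2, 0.3]
gripper_width: 0.999
finger_force: 0.0
```

```bash
python3 - <<'E'
from plant import *
from h import *
s=sense();print(s["eef_pos"],s["tool_rot"],s["gripper_width"]);go(s,[.622,.0773,.21],-5.5)
E
```

```text
[ 0.48646266 -0.34682646  0.20856237] [-3.14003009e+00  2.54639802e-03 -1.07074076e-01] 0.9985181551080268
go [0.622 0.077 0.21 ] shift [  89.4 -436.2   -1. ] len 445.3 turn [-0.09  0.15 -0.64]
```

servo_tool([
  [[7.4, -36.4, 0, 0, 0, -0.6, 93], [7.4, -36.4, 0, 0, 0, 0, 93], [7.4, -36.4, 0, 0, 0, 0, 93], [7.4, -36.4, 0, 0, 0, 0, 93], [7.4, -36.4, 0, 0, 0, 0, 93], [7.4, -36.4, 0, 0, 0, 0, 93], [7.4, -36.4, 0, 0, 0, 0, 93], [7.4, -36.4, 0, 0, 0, 0, 93]],
])

```text
clock: 15.2
eef_pos: [0.5749, -0.0615, 0.2085]
tool_rot: [-3.142, -0.0, -0.097]
contact_force: [0.6, -0.3, -0.9]
gripper_width: 0.998
finger_force: 0.0
```

servo_tool([
  [[7.4, -36.4, 0, 0, 0, 0, 93], [7.4, -36.4, 0, 0, 0, 0, 93], [7.4, -36.4, 0, 0, 0, 0, 93], [7.4, -36.4, 0, 0, 0, 0, 93], [0, 0, 0, 0, 0, 0, 93], [0, 0, 0, 0, 0, 0, 93], [0, 0, 0, 0, 0, 0, 93]],
])

```text
clock: 15.78
eef_pos: [0.618, 0.078, 0.208]
tool_rot: [3.14, 0.0, -0.097]
contact_force: [-0.3, -0.7, -1.0]
gripper_width: 1.001
finger_force: 0.0
```

```bash
python3 - <<'E'
from plant import *
from h import *
s=sense();print(s["eef_pos"],s["tool_rot"]);go(s,[.622,.0773,.115],-5.5)
E
```

```text
[0.61798022 0.07804018 0.20800964] [ 3.14034053e+00  3.63965572e-04 -9.68498065e-02]
go [0.622 0.077 0.115] shift [ 4.1  0.2 93. ] len 93.1 turn [ 0.07  0.02 -0.05]
```

servo_tool([
  [[3, 0.2, 25, 0, 0, 0, 93], [0, 0, 35, 0, 0, 0, 93], [0, 0, 25, 0, 0, 0, 93], [0, 0, 8, 0, 0, 0, 93], [0, 0, 0, 0, 0, 0, 93], [0, 0, 0, 0, 0, 0, 93]],
])

```text
clock: 16.28
eef_pos: [0.6218, 0.077, 0.1161]
tool_rot: [3.141, -0.001, -0.099]
contact_force: [0.5, -0.6, -0.2]
gripper_width: 0.999
finger_force: 0.0
```

```bash
python3 - <<'E'
from plant import *
from h import *
s=sense();print(s["eef_pos"],s["tool_rot"],s["contact_force"]);go(s,[.622,.0773,.115],-5.5)
E
```

```text
[0.62177054 0.07695108 0.11610713] [ 3.14137057e+00 -1.20274344e-03 -9.87883125e-02] [ 0.48917234 -0.55378286 -0.17686869]
go [0.622 0.077 0.115] shift [ 0.2 -0.4  1.1] len 1.2 turn [ 0.01 -0.07 -0.16]
```

servo_tool([
  [[0, 0, 0, 0, 0, 0, 70], [0, 0, 0, 0, 0, 0, 62], [0, 0, 0, 0, 0, 0, 55], [0, 0, 0, 0, 0, 0, 50], [0, 0, 0, 0, 0, 0, 50], [0, 0, 0, 0, 0, 0, 50], [0, 0, 0, 0, 0, 0, 50], [0, 0, 0, 0, 0, 0, 50]],
])

```text
clock: 16.95
eef_pos: [0.6214, 0.0779, 0.1158]
tool_rot: [3.141, -0.001, -0.097]
contact_force: [0.9, -0.1, 2.7]
gripper_width: 0.665
finger_force: 29.9
```

servo_tool([
  [[0, 0, -10, 0, 0, 0, 50], [0, 0, -25, 0, 0, 0, 50], [0, 0, -35, 0, 0, 0, 50], [0, 0, -25, 0, 0, 0, 50], [0, 0, 0, 0, 0, 0, 50], [0, 0, 0, 0, 0, 0, 50]],
])

```text
clock: 17.45
eef_pos: [0.6212, 0.0787, 0.2109]
tool_rot: [-3.141, -0.001, -0.096]
contact_force: [0.1, -0.0, -4.5]
gripper_width: 0.668
finger_force: 29.9
```

```bash
python3 - <<'E'
from plant import *
from h import *
s=sense();print(s["eef_pos"],s["tool_rot"],s["contact_force"]);go(s,[.40,-.20,.21],-5.7)
E
```

```text
[0.62115315 0.07870219 0.21094074] [-3.14071565e+00 -1.37963162e-03 -9.64306999e-02] [ 0.13582475 -0.04171952 -4.51616806]
go [ 0.4  -0.2   0.21] shift [-193.3  298.7    0.4] len 355.8 turn [-0.05 -0.08  0.17]
```

servo_tool([
  [[-8, 12, 0, 0, 0, 0, 50], [-13.5, 21, 0, 0, 0, 0, 50], [-19.3, 29.9, 0, 0, 0, 0, 50], [-19.3, 29.9, 0, 0, 0, 0, 50], [-19.3, 29.9, 0, 0, 0, 0, 50], [-19.3, 29.9, 0, 0, 0, 0, 50], [-19.3, 29.9, 0, 0, 0, 0, 50], [-19.3, 29.9, 0, 0, 0, 0, 50]],
])

```text
clock: 18.12
eef_pos: [0.4605, -0.1205, 0.2078]
tool_rot: [-3.141, 0.006, -0.096]
contact_force: [0.2, -1.1, -4.0]
gripper_width: 0.666
finger_force: 30.0
```

servo_tool([
  [[-19.3, 29.9, 0, 0, 0, 0, 50], [-19.3, 29.9, 0, 0, 0, 0, 50], [-12, 18, 0, 0, 0, 0, 50], [-6, 9, 0, 0, 0, 0, 50], [0, 0, 0, 0, 0, 0, 50], [0, 0, 0, 0, 0, 0, 50]],
])

```text
clock: 18.62
eef_pos: [0.3979, -0.2001, 0.2087]
tool_rot: [-3.14, 0.003, -0.098]
contact_force: [0.7, 1.4, -4.1]
gripper_width: 0.665
finger_force: 30.0
```

```bash
python3 - <<'E'
from plant import *
from h import *
s=sense();print(s["eef_pos"],s["tool_rot"],s["contact_force"]);go(s,[.3925,-.3345,.2],-6.1)
E
```

```text
[ 0.39791003 -0.20013795  0.20873982] [-3.13958192  0.00340996 -0.09799689] [ 0.72320749  1.3571698  -4.10595559]
go [ 0.392 -0.334  0.2  ] shift [  7.8 134.3   8.4] len 134.8 turn [-0.11  0.2   0.48]
```

servo_tool([
  [[1, 15, 0, -0.1, 0.2, 0.4, 50], [1.5, 28, 0, 0, 0, 0, 50], [1.5, 30, 0, 0, 0, 0, 50], [1.5, 30, 0, 0, 0, 0, 50], [1.5, 20, 0, 0, 0, 0, 50], [1, 11, 0, 0, 0, 0, 50], [0, 0, 0, 0, 0, 0, 50], [0, 0, 0, 0, 0, 0, 50]],
])

```text
clock: 19.28
eef_pos: [0.394, -0.3328, 0.2096]
tool_rot: [-3.14, -0.002, -0.102]
contact_force: [0.2, 0.5, -3.0]
gripper_width: 0.666
finger_force: 30.0
```

```bash
python3 - <<'E'
from plant import *
from h import *
s=sense();print(s["eef_pos"],s["tool_rot"],s["contact_force"]);go(s,[.3925,-.3345,.1138],-6.1)
E
```

```text
[ 0.39404448 -0.33275829  0.20961929] [-3.14037890e+00 -2.26678201e-03 -1.01789736e-01] [ 0.15515175  0.46575055 -3.03876335]
go [ 0.392 -0.334  0.114] shift [-1.6  2.  95.8] len 95.8 turn [-0.07 -0.13  0.27]
```

servo_tool([
  [[-1, 2, 30, 0, 0, 0.2, 50], [0, 0, 35, 0, 0, 0, 50], [0, 0, 15, 0, 0, 0, 50], [0, 0, 8, 0, 0, 0, 50], [0, 0, 3, 0, 0, 0, 50], [0, 0, 0, 0, 0, 0, 50], [0, 0, 0, 0, 0, 0, 50]],
])

```text
clock: 19.87
eef_pos: [0.3938, -0.3368, 0.1206]
tool_rot: [3.139, -0.006, -0.106]
contact_force: [-0.0, -1.1, -3.3]
gripper_width: 0.662
finger_force: 30.0
```

servo_tool([
  [[0, 0, 1, 0, 0, 0, 50], [0, 0, 1, 0, 0, 0, 50], [0, 0, 0, 0, 0, 0, 50]],
])

```text
clock: 20.12
eef_pos: [0.3928, -0.3372, 0.1181]
tool_rot: [3.139, -0.005, -0.107]
contact_force: [0.0, 0.2, -3.1]
gripper_width: 0.665
finger_force: 30.0
```

```bash
python3 - <<'E'
from plant import *
from h import *
s=sense();print(s["eef_pos"],s["tool_rot"],s["contact_force"]);go(s,[.3925,-.3345,.1138],-6.1)
E
```

```text
[ 0.39277607 -0.337217    0.11811866] [ 3.13922032 -0.00462984 -0.10731051] [ 0.02244171  0.18981358 -3.14980422]
go [ 0.392 -0.334  0.114] shift [-0.6 -2.7  4.3] len 5.1 turn [ 0.14 -0.27 -0.05]
```

servo_tool([
  [[0, 0, 1.5, 0.1, -0.2, 0, 50], [0, 0, 1, 0, 0, 0, 50], [0, 0, 0.7, 0, 0, 0, 50], [0, 0, 0, 0, 0, 0, 50], [0, 0, 0, 0, 0, 0, 50]],
])

```text
clock: 20.53
eef_pos: [0.3924, -0.337, 0.1142]
tool_rot: [-3.141, 0.0, -0.107]
contact_force: [-0.1, 0.1, -4.7]
gripper_width: 0.665
finger_force: 30.0
```

servo_tool([
  [[0, 0, 0.7, 0, 0, 0, 50], [0, 0, 0, 0, 0, 0, 50], [0, 0, 0, 0, 0, 0, 50]],
])

```text
clock: 20.78
eef_pos: [0.3926, -0.3371, 0.1138]
tool_rot: [3.142, -0.0, -0.107]
contact_force: [-0.1, -0.2, -0.6]
gripper_width: 0.664
finger_force: 30.0
```

servo_tool([
  [[0, 0, 0.4, 0, 0, 0, 66], [0, 0, 0, 0, 0, 0, 75], [0, 0, 0, 0, 0, 0, 93], [0, 0, 0, 0, 0, 0, 93], [0, 0, 0, 0, 0, 0, 93], [0, 0, -30, 0, 0, 0, 93], [0, 0, -40, 0, 0, 0, 93], [0, 0, -35, 0, 0, 0, 93]],
])

```text
clock: 21.45
eef_pos: [0.3923, -0.3368, 0.2195]
tool_rot: [-3.141, 0.001, -0.107]
contact_force: [-0.2, -0.2, 0.1]
gripper_width: 0.997
finger_force: 0.0
```

```bash
python3 - <<'E'
from plant import *
from h import *
s=sense();print(s["eef_pos"],s["tool_rot"],s["gripper_width"]);go(s,[.52,.018,.22],-5.9)
E
```

```text
[ 0.39229489 -0.33677953  0.21953673] [-3.14090079e+00  6.60704749e-04 -1.07095439e-01] 0.9970178286307151
go [0.52  0.018 0.22 ] shift [ 8.910e+01 -3.664e+02 -3.000e-01] len 377.1 turn [-0.04  0.04 -0.24]
```

servo_tool([
  [[8.9, -36.6, 0, 0, 0, 0, 93], [8.9, -36.6, 0, 0, 0, 0, 93], [8.9, -36.6, 0, 0, 0, 0, 93], [8.9, -36.6, 0, 0, 0, 0, 93], [8.9, -36.6, 0, 0, 0, 0, 93], [8.9, -36.6, 0, 0, 0, 0, 93], [8.9, -36.6, 0, 0, 0, 0, 93], [8.9, -36.6, 0, 0, 0, 0, 93]],
])

```text
clock: 22.12
eef_pos: [0.4949, -0.0518, 0.2185]
tool_rot: [3.142, -0.001, -0.107]
contact_force: [0.5, -1.4, -0.1]
gripper_width: 1.0
finger_force: 0.0
```

servo_tool([
  [[8.9, -36.6, 0, 0, 0, 0, 93], [8.9, -36.6, 0, 0, 0, 0, 93], [0, 0, 0, 0, 0, 0, 93], [0, 0, 0, 0, 0, 0, 93], [0, 0, 0, 0, 0, 0, 93], [0, 0, 0, 0, 0, 0, 93]],
])

```text
clock: 22.62
eef_pos: [0.5197, 0.0153, 0.2181]
tool_rot: [3.14, 0.0, -0.11]
contact_force: [-0.6, -0.8, -0.3]
gripper_width: 1.004
finger_force: 0.0
```

```bash
python3 - <<'E'
from plant import *
from h import *
s=sense();m=camera_model("wrist");f=grab_frame("wrist");cv2.imwrite("pics/w3.png",f)
print(s["eef_pos"],s["tool_rot"]);go(s,[.607,.0105,.1],-5.9)
b=blob(f,(22,120,80),(35,255,255));P=plane(m,b.reshape(-1,2),.07);print(cv2.minEnclosingCircle((P[:,:2]*1000).astype(np.float32)),cv2.boundingRect(b))
E
```

```text
[0.51971515 0.01530849 0.21811018] [ 3.14028830e+00  4.49317104e-04 -1.10232568e-01]
go [0.607 0.01  0.1  ] shift [ 87.3  -5.  118.1] len 146.9 turn [ 0.07  0.03 -0.42]
((606.5230712890625, 10.30832290649414), 25.84636878967285) (284, 89, 62, 65)
```

View pics/w3.png

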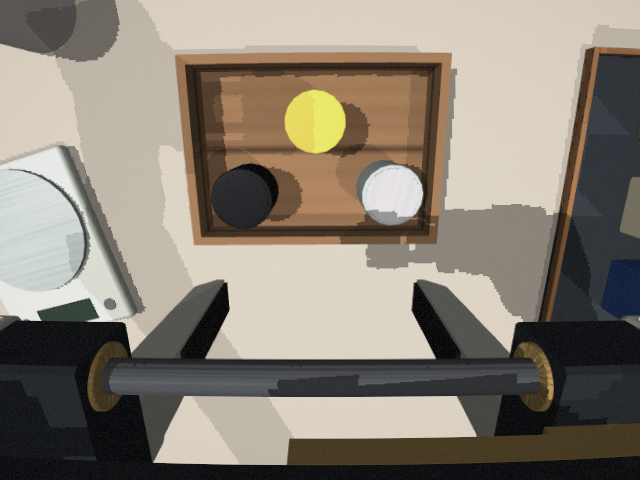

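The jar (px 315,121) stands free at (606.5, 10.3) mm, radius 25.8 mm as it should be. Go over it.

servo_tool([
  [[29, -1.6, 0, 0, 0, -0.4, 93], [29, -1.6, 10, 0, 0, 0, 93], [29, -1.6, 20, 0, 0, 0, 93], [0, 0, 35, 0, 0, 0, 93], [0, 0, 35, 0, 0, 0, 93], [0, 0, 20, 0, 0, 0, 93], [0, 0, 0, 0, 0, 0, 93], [0, 0, 0, 0, 0, 0, 93]],
])

```text
clock: 23.33
eef_pos: [0.6065, 0.0116, 0.0976]
tool_rot: [3.141, 0.002, -0.102]
contact_force: [0.7, -0.4, 0.0]
gripper_width: 0.999
finger_force: 0.0
```

```bash
python3 - <<'E'
from plant import *
from h import *
s=sense();print(s["eef_pos"],s["tool_rot"]);go(s,[.6067,.0103,.026],-5.9)
E
```

```text
[0.60654288 0.01162804 0.09761454] [ 3.14080254e+00  2.10712490e-03 -1.02474817e-01]
go [0.607 0.01  0.026] shift [ 0.4  1.2 71.6] len 71.6 turn [0.05 0.12 0.03]
```

servo_tool([
  [[0, 1, 25, 0, 0, 0, 93], [0, 0, 25, 0, 0, 0, 93], [0, 0, 15, 0, 0, 0, 93], [0, 0, 5, 0, 0, 0, 93], [0, 0, 0, 0, 0, 0, 93], [0, 0, 0, 0, 0, 0, 93]],
])

```text
clock: 23.83
eef_pos: [0.6087, 0.012, 0.0302]
tool_rot: [-3.141, -0.004, -0.101]
contact_force: [0.5, 0.5, 0.4]
gripper_width: 1.001
finger_force: 0.0
```

```bash
python3 - <<'E'
from plant import *
from h import *
s=sense();print(s["eef_pos"],s["tool_rot"],s["contact_force"]);go(s,[.6067,.0103,.026],-5.9)
E
```

```text
[0.60872368 0.01204235 0.03022785] [-3.14099807 -0.00377657 -0.10085805] [0.47084882 0.50331974 0.37777445]
go [0.607 0.01  0.026] shift [-1.9  1.9  4.2] len 5.0 turn [-0.03 -0.22  0.12]
```

servo_tool([
  [[-1.5, 1.7, 3, 0, -0.2, 0, 93], [0, 0, 0, 0, 0, 0, 93], [0, 0, 0, 0, 0, 0, 93]],
])

```text
clock: 24.08
eef_pos: [0.6059, 0.0104, 0.0262]
tool_rot: [-3.141, 0.002, -0.101]
contact_force: [0.4, -0.1, -0.3]
gripper_width: 1.004
finger_force: 0.0
```

servo_tool([
  [[0, 0, 0, 0, 0, 0, 62], [0, 0, 0, 0, 0, 0, 54], [0, 0, 0, 0, 0, 0, 48], [0, 0, 0, 0, 0, 0, 42], [0, 0, 0, 0, 0, 0, 40], [0, 0, 0, 0, 0, 0, 40], [0, 0, 0, 0, 0, 0, 40], [0, 0, 0, 0, 0, 0, 40]],
], squeeze=18)

```text
clock: 24.75
eef_pos: [0.6054, 0.0107, 0.0252]
tool_rot: [-3.142, 0.004, -0.1]
contact_force: [-0.5, -0.2, -0.2]
gripper_width: 0.555
finger_force: 18.0
```

servo_tool([
  [[0, 0, -10, 0, 0, 0, 40], [0, 0, -25, 0, 0, 0, 40], [0, 0, -30, 0, 0, 0, 40], [0, 0, -15, 0, 0, 0, 40], [0, 0, 0, 0, 0, 0, 40], [0, 0, 0, 0, 0, 0, 40]],
])

```text
clock: 25.25
eef_pos: [0.6059, 0.0107, 0.1061]
tool_rot: [-3.141, 0.002, -0.1]
contact_force: [0.5, 0.7, -1.8]
gripper_width: 0.554
finger_force: 18.0
```

```bash
python3 - <<'E'
from plant import *
from h import *
s=sense();print(s["eef_pos"],s["tool_rot"],s["contact_force"],s["gripper_width"]*93);go(s,[.5355,.332,.11],-5.9)
E
```

```text
[0.6059034  0.01066332 0.10605975] [-3.14134033e+00  1.93149350e-03 -1.00323737e-01] [ 0.452067    0.69448298 -1.81131087] 51.50881684137627
go [0.536 0.332 0.11 ] shift [-102.2 -312.7   -3.7] len 329.0 turn [-0.01  0.11  0.15]
```

servo_tool([
  [[-4, -13, 0, 0, 0, 0, 40], [-7, -21, 0, 0, 0, 0, 40], [-11, -33.5, 0, 0, 0, 0, 40], [-11, -33.5, 0, 0, 0, 0, 40], [-11, -33.5, 0, 0, 0, 0, 40], [-11, -33.5, 0, 0, 0, 0, 40], [-11, -33.5, 0, 0, 0, 0, 40], [-11, -33.5, 0, 0, 0, 0, 40]],
])

```text
clock: 25.92
eef_pos: [0.5498, 0.2545, 0.1035]
tool_rot: [3.14, 0.008, -0.099]
contact_force: [0.6, -0.5, -1.6]
gripper_width: 0.558
finger_force: 18.0
```

servo_tool([
  [[-11, -33.5, 0, 0, 0, 0, 40], [-8, -26, 0, 0, 0, 0, 40], [-6, -18, 0, 0, 0, 0, 40], [0, 0, 0, 0, 0, 0, 40], [0, 0, 0, 0, 0, 0, 40], [0, 0, 0, 0, 0, 0, 40]],
])

```text
clock: 26.42
eef_pos: [0.5347, 0.3303, 0.1041]
tool_rot: [3.138, 0.005, -0.101]
contact_force: [0.7, -0.5, -1.9]
gripper_width: 0.55
finger_force: 18.0
```

```bash
python3 - <<'E'
from plant import *
from h import *
s=sense();print(s["eef_pos"],s["tool_rot"],s["contact_force"],s["gripper_width"]*93,s["joint_positions"].round(2));go(s,[.535,.332,.0415],-5.9)
E
```

```text
[0.53474274 0.33029226 0.10408342] [ 3.13835275  0.00540946 -0.10077411] [ 0.73983211 -0.54345767 -1.85015832] 51.14747118063631 [-0.5   0.71 -0.15  1.61  0.13  0.84 -2.37]
go [0.535 0.332 0.042] shift [ 0.4 -1.9 62.6] len 62.6 turn [0.19 0.31 0.13]
```

servo_tool([
  [[0, -1.7, 20, 0.2, 0.2, 0, 40], [0, 0, 22, 0, 0, 0, 40], [0, 0, 10, 0, 0, 0, 40], [0, 0, 5, 0, 0, 0, 40], [0, 0, 0, 0, 0, 0, 40], [0, 0, 0, 0, 0, 0, 40]],
])

```text
clock: 26.92
eef_pos: [0.5362, 0.3332, 0.049]
tool_rot: [-3.138, -0.001, -0.101]
contact_force: [-0.1, 0.4, -1.1]
gripper_width: 0.557
finger_force: 18.0
```

```bash
python3 - <<'E'
from plant import *
from h import *
s=sense();print(s["eef_pos"],s["tool_rot"],s["contact_force"]);go(s,[.535,.332,.0415],-5.9)
E
```

```text
[0.53624839 0.3331567  0.04897087] [-3.13792723e+00 -5.99672606e-04 -1.01427325e-01] [-0.08329413  0.37463586 -1.12821441]
go [0.535 0.332 0.042] shift [-1.1  1.3  7.5] len 7.7 turn [-0.21 -0.03  0.09]
```

servo_tool([
  [[-1, 1, 3, -0.1, 0, 0, 40], [0, 0, 2, 0, 0, 0, 40], [0, 0, 1, 0, 0, 0, 40], [0, 0, 0, 0, 0, 0, 40], [0, 0, 0, 0, 0, 0, 40]],
])

```text
clock: 27.33
eef_pos: [0.5346, 0.3329, 0.0429]
tool_rot: [-3.14, -0.0, -0.1]
contact_force: [-0.8, 0.6, -2.1]
gripper_width: 0.558
finger_force: 18.0
```

servo_tool([
  [[0, 0, 0.7, 0, 0, 0, 40], [0, 0, 0, 0, 0, 0, 40], [0, 0, 0, 0, 0, 0, 40]],
])

```text
clock: 27.58
eef_pos: [0.5345, 0.3328, 0.042]
tool_rot: [-3.14, -0.0, -0.1]
contact_force: [-0.2, 0.1, -1.6]
gripper_width: 0.557
finger_force: 18.0
```

servo_tool([
  [[0, 0, 0.7, 0, 0, 0, 40], [0, 0, 0, 0, 0, 0, 40], [0, 0, 0, 0, 0, 0, 40]],
])

```text
clock: 27.83
eef_pos: [0.5346, 0.3329, 0.0413]
tool_rot: [-3.14, -0.0, -0.1]
contact_force: [0.2, 0.2, -1.3]
gripper_width: 0.557
finger_force: 18.0
```

servo_tool([
  [[0, 0, 0.3, 0, 0, 0, 40], [0, 0, 0, 0, 0, 0, 40], [0, 0, 0, 0, 0, 0, 40]],
])

```text
clock: 28.08
eef_pos: [0.5347, 0.3329, 0.0413]
tool_rot: [-3.139, -0.0, -0.1]
contact_force: [-0.3, -1.1, 1.5]
gripper_width: 0.556
finger_force: 18.0
```

servo_tool([
  [[0, 0, 0, 0, 0, 0, 56], [0, 0, 0, 0, 0, 0, 66], [0, 0, 0, 0, 0, 0, 93], [0, 0, 0, 0, 0, 0, 93], [0, 0, 0, 0, 0, 0, 93], [0, 0, -30, 0, 0, 0, 93], [0, 0, -40, 0, 0, 0, 93], [0, 0, -40, 0, 0, 0, 93]],
])

```text
clock: 28.75
eef_pos: [0.5336, 0.332, 0.151]
tool_rot: [3.141, 0.003, -0.1]
contact_force: [1.3, 0.2, 0.9]
gripper_width: 0.99
finger_force: 0.0
```

servo_tool([
  [[-30, 0, -40, 0, 0, 0, 93], [-35, 0, -20, 0, 0, 0, 93], [-25, 0, 0, 0, 0, 0, 93], [0, 0, 0, 0, 0, 0, 93], [0, 0, 0, 0, 0, 0, 93], [0, 0, 0, 0, 0, 0, 93]],
])

```text
clock: 29.25
eef_pos: [0.4507, 0.3404, 0.2041]
tool_rot: [-3.14, -0.001, -0.101]
contact_force: [-0.3, -0.6, 0.8]
gripper_width: 1.002
finger_force: 0.0
```

```bash
python3 - <<'E'
from plant import *
from h import *
s=sense();m=camera_model("wrist");f=grab_frame("wrist");cv2.imwrite("pics/w4.png",f)
print(s["eef_pos"],s["tool_rot"])
b=blob(f,(22,120,80),(35,255,255));P=plane(m,b.reshape(-1,2),.086);print(cv2.minEnclosingCircle((P[:,:2]*1000).astype(np.float32)),cv2.boundingRect(b))
go(s,[.3926,-.3371,.23],-6.1); go(s,[.33,.33,.23],-6.1)
E
```

```text
[0.45065814 0.34041785 0.20405044] [-3.14036187e+00 -7.58364184e-04 -1.01045842e-01]
((536.1258544921875, 333.0007019042969), 25.452129364013672) (286, 87, 67, 70)
go [ 0.393 -0.337  0.23 ] shift [ 10.6 679.9 -26.8] len 680.5 turn [-0.07 -0.04  0.31]
go [0.33 0.33 0.23] shift [-119.    22.5  -26.1] len 123.9 turn [-0.07 -0.04  0.31]
```

View pics/w4.png

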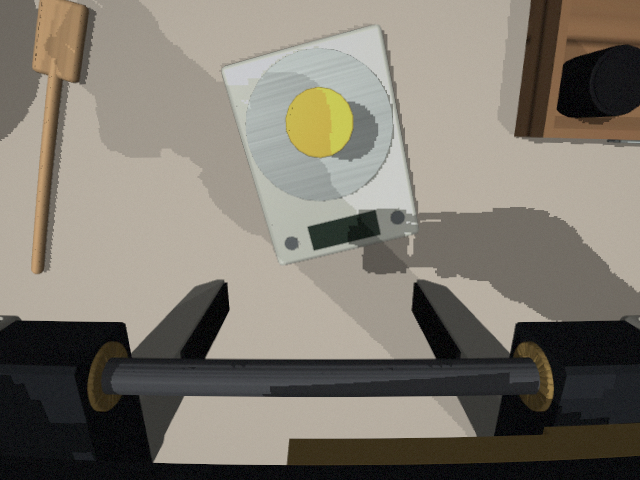

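```bash
python3 - <<'E'
from plant import *
from h import *
s=sense();m=camera_model("wrist");print("pan",plane(m,[(320,124),(246,124),(394,124),(320,47),(320,201)],.024).round(4)[:,:2].tolist())
go(s,[.475,0,.23],-6.1)
E
```

```text
pan [[0.5366, 0.332], [0.5437, 0.3996], [0.5299, 0.2644], [0.6012, 0.3254], [0.4655, 0.3392]]
go [0.475 0.    0.23 ] shift [ 58.5 335.9 -26.5] len 342.0 turn [-0.05 -0.02  0.25]
```

servo_tool([
  [[6.5, 37.3, -3, 0, 0, 0.2, 93], [6.5, 37.3, -3, 0, 0, 0, 93], [6.5, 37.3, -3, 0, 0, 0, 93], [6.5, 37.3, -3, 0, 0, 0, 93], [6.5, 37.3, -3, 0, 0, 0, 93], [6.5, 37.3, -3, 0, 0, 0, 93], [6.5, 37.3, -3, 0, 0, 0, 93], [6.5, 37.3, -3, 0, 0, 0, 93]],
])

```text
clock: 29.97
eef_pos: [0.4715, 0.0357, 0.2273]
tool_rot: [-3.14, 0.0, -0.106]
contact_force: [-0.1, -0.8, 0.2]
gripper_width: 0.995
finger_force: 0.0
```

servo_tool([
  [[6.5, 37.3, -3, 0, 0, 0, 93], [-4.6, 34.4, 0, 0, 0, 0, 93], [-4.6, 34.4, 0, 0, 0, 0, 93], [-4.6, 34.4, 0, 0, 0, 0, 93], [-4.6, 34.4, 0, 0, 0, 0, 93], [-4.6, 34.4, 0, 0, 0, 0, 93], [-4.6, 34.4, 0, 0, 0, 0, 93], [-4.6, 34.4, 0, 0, 0, 0, 93]],
])

```text
clock: 30.63
eef_pos: [0.4158, -0.2383, 0.2296]
tool_rot: [-3.14, 0.001, -0.106]
contact_force: [0.7, 1.0, 0.8]
gripper_width: 0.998
finger_force: 0.0
```

servo_tool([
  [[-4.6, 34.4, 0, 0, 0, 0, 93], [-4.6, 34.4, 0, 0, 0, 0, 93], [-4.6, 34.4, 0, 0, 0, 0, 93], [0, 0, 0, 0, 0, 0, 93], [0, 0, 0, 0, 0, 0, 93], [0, 0, 0, 0, 0, 0, 93]],
])

```text
clock: 31.13
eef_pos: [0.392, -0.3366, 0.2292]
tool_rot: [-3.139, 0.001, -0.105]
contact_force: [0.2, 0.4, -0.1]
gripper_width: 1.001
finger_force: 0.0
```

```bash
python3 - <<'E'
from plant import *
from h import *
s=sense();print(s["eef_pos"],s["tool_rot"],s["joint_positions"].round(2));go(s,[.3926,-.3371,.1138],-6.1)
E
```

```text
[ 0.39198824 -0.3365733   0.22919892] [-3.13856045e+00  1.00055161e-03 -1.04879124e-01] [ 0.67  0.4  -0.01  1.79  0.    0.96 -1.01]
go [ 0.393 -0.337  0.114] shift [  0.8   0.8 115.4] len 115.4 turn [-0.17  0.06  0.09]
```

servo_tool([
  [[0, 0, 35, 0, 0, 0, 93], [0, 0, 35, 0, 0, 0, 93], [0, 0, 30, 0, 0, 0, 93], [0, 0, 12, 0, 0, 0, 93], [0, 0, 0, 0, 0, 0, 93], [0, 0, 0, 0, 0, 0, 93], [0, 0, 0, 0, 0, 0, 93]],
])

```text
clock: 31.72
eef_pos: [0.3934, -0.3361, 0.1191]
tool_rot: [-3.141, -0.002, -0.102]
contact_force: [0.0, -0.0, 0.6]
gripper_width: 1.0
finger_force: 0.0
```

```bash
python3 - <<'E'
from plant import *
from h import *
s=sense();print(s["eef_pos"],s["tool_rot"]);go(s,[.3926,-.3371,.1138],-6.1)
E
```

```text
[ 0.39343148 -0.33608121  0.11906701] [-3.14066796e+00 -2.15419478e-03 -1.02273441e-01]
go [ 0.393 -0.337  0.114] shift [-0.7  1.1  5.3] len 5.4 turn [-0.05 -0.12  0.24]
```

servo_tool([
  [[-0.7, 1, 4.5, 0, -0.1, 0.2, 93], [0, 0, 0, 0, 0, 0, 93], [0, 0, 0, 0, 0, 0, 93], [0, 0, 0, 0, 0, 0, 93]],
])

```text
clock: 32.05
eef_pos: [0.3915, -0.3373, 0.114]
tool_rot: [-3.14, 0.001, -0.107]
contact_force: [0.0, -0.7, -0.5]
gripper_width: 0.994
finger_force: 0.0
```

servo_tool([
  [[0, 0, 0, 0, 0, 0, 70], [0, 0, 0, 0, 0, 0, 62], [0, 0, 0, 0, 0, 0, 55], [0, 0, 0, 0, 0, 0, 50], [0, 0, 0, 0, 0, 0, 50], [0, 0, 0, 0, 0, 0, 50], [0, 0, 0, 0, 0, 0, 50], [0, 0, 0, 0, 0, 0, 50]],
], squeeze=30)

```text
clock: 32.72
eef_pos: [0.3913, -0.3371, 0.1135]
tool_rot: [-3.14, 0.002, -0.107]
contact_force: [0.0, 0.2, 0.4]
gripper_width: 0.661
finger_force: 30.0
```

servo_tool([
  [[0, 0, -10, 0, 0, 0, 50], [0, 0, -25, 0, 0, 0, 50], [0, 0, -35, 0, 0, 0, 50], [0, 0, -27, 0, 0, 0, 50], [0, 0, 0, 0, 0, 0, 50], [0, 0, 0, 0, 0, 0, 50]],
])

```text
clock: 33.22
eef_pos: [0.3917, -0.3375, 0.2117]
tool_rot: [-3.141, -0.0, -0.107]
contact_force: [-0.1, 0.1, -4.1]
gripper_width: 0.661
finger_force: 30.0
```

```bash
python3 - <<'E'
from plant import *
from h import *
s=sense();print(s["eef_pos"],s["tool_rot"],s["contact_force"]);go(s,[.40,-.2,.212],-5.5)
E
```

```text
[ 0.39166724 -0.33750455  0.21170142] [-3.14107158e+00 -3.83860408e-04 -1.07327796e-01] [-0.11133233  0.11352882 -4.11935512]
go [ 0.4   -0.2    0.212] shift [  -6.4 -137.6   -0.2] len 137.8 turn [-0.03 -0.02 -0.65]
```

servo_tool([
  [[-1, -14, 0, 0, 0, -0.6, 50], [-1.5, -28, 0, 0, 0, 0, 50], [-1.5, -35, 0, 0, 0, 0, 50], [-1.5, -35, 0, 0, 0, 0, 50], [-0.9, -26, 0, 0, 0, 0, 50], [19.2, -29.8, 0, 0, 0, 0, 50], [19.2, -29.8, 0, 0, 0, 0, 50], [19.2, -29.8, 0, 0, 0, 0, 50]],
])

```text
clock: 33.88
eef_pos: [0.4628, -0.113, 0.209]
tool_rot: [-3.139, 0.007, -0.096]
contact_force: [0.2, -0.6, -4.7]
gripper_width: 0.666
finger_force: 30.0
```

servo_tool([
  [[19.2, -29.8, 0, 0, 0, 0, 50], [19.2, -29.8, 0, 0, 0, 0, 50], [19.2, -29.8, 0, 0, 0, 0, 50], [19.2, -29.8, 0, 0, 0, 0, 50], [15, -23, 0, 0, 0, 0, 50], [10, -15, 0, 0, 0, 0, 50], [0, 0, 0, 0, 0, 0, 50], [0, 0, 0, 0, 0, 0, 50]],
])

```text
clock: 34.55
eef_pos: [0.5788, 0.0331, 0.2082]
tool_rot: [-3.14, 0.008, -0.093]
contact_force: [-0.4, -0.1, -4.1]
gripper_width: 0.667
finger_force: 30.0
```

```bash
python3 - <<'E'
from plant import *
from h import *
s=sense();print(s["eef_pos"],s["tool_rot"],s["contact_force"]);go(s,[.6201,.0779,.212],-5.5)
E
```

```text
[0.57881112 0.03307715 0.20818656] [-3.13997228  0.00835172 -0.09256896] [-0.43261022 -0.05360137 -4.10502482]
go [0.62  0.078 0.212] shift [ 36.9 -48.5  -4. ] len 61.1 turn [-0.09  0.48  0.2 ]
```

servo_tool([
  [[15, -20, -1, 0, 0.2, 0.2, 50], [14, -18, -1, 0, 0, 0, 50], [8, -10, -1, 0, 0, 0, 50], [0, 0, 0, 0, 0, 0, 50], [0, 0, 0, 0, 0, 0, 50], [0, 0, 0, 0, 0, 0, 50]],
])

```text
clock: 35.05
eef_pos: [0.6207, 0.0725, 0.2129]
tool_rot: [3.141, 0.002, -0.102]
contact_force: [0.2, -0.7, -3.8]
gripper_width: 0.664
finger_force: 30.0
```

```bash
python3 - <<'E'
from plant import *
from h import *
s=sense();print(s["eef_pos"],s["tool_rot"],s["contact_force"]);go(s,[.6201,.0779,.1155],-5.5)
E
```

```text
[0.62073978 0.07254983 0.21287506] [ 3.14064587e+00  1.88828135e-03 -1.02274491e-01] [ 0.23288896 -0.73487388 -3.75253744]
go [0.62  0.078 0.116] shift [-1.  -5.3 97.4] len 97.5 turn [ 0.05  0.11 -0.36]
```

servo_tool([
  [[-0.5, -5, 15, 0, 0.1, -0.3, 50], [0, 0, 20, 0, 0, 0, 50], [0, 0, 10, 0, 0, 0, 50], [0, 0, 0, 0, 0, 0, 50], [0, 0, 0, 0, 0, 0, 50], [0, 0, 0, 0, 0, 0, 50]],
])

```text
clock: 35.55
eef_pos: [0.6233, 0.0792, 0.17]
tool_rot: [-3.14, -0.005, -0.096]
contact_force: [0.5, -0.0, -3.7]
gripper_width: 0.666
finger_force: 30.0
```

```bash
python3 - <<'E'
from plant import *
from h import *
s=sense();print(s["eef_pos"],s["tool_rot"],s["contact_force"]);go(s,[.6201,.0779,.1155],-5.5)
E
```

```text
[0.62331938 0.07916912 0.17003384] [-3.13985444 -0.00528621 -0.09614107] [ 0.51106744 -0.01535101 -3.6822827 ]
go [0.62  0.078 0.116] shift [-3.4  1.7 54.5] len 54.6 turn [-0.1  -0.3  -0.01]
```

servo_tool([
  [[-2.5, 1.3, 15, 0, -0.2, 0, 50], [0, 0, 20, 0, 0, 0, 50], [0, 0, 8, 0, 0, 0, 50], [0, 0, 3, 0, 0, 0, 50], [0, 0, 0, 0, 0, 0, 50], [0, 0, 0, 0, 0, 0, 50], [0, 0, 0, 0, 0, 0, 50]],
])

```text
clock: 36.13
eef_pos: [0.6212, 0.0792, 0.1244]
tool_rot: [-3.139, -0.003, -0.095]
contact_force: [-0.6, 0.4, -4.0]
gripper_width: 0.665
finger_force: 30.0
```

```bash
python3 - <<'E'
from plant import *
from h import *
s=sense();print(s["eef_pos"],s["tool_rot"],s["contact_force"]);go(s,[.6201,.0779,.1155],-5.5)
E
```

```text
[0.62124451 0.07916339 0.1243845 ] [-3.13903182e+00 -2.72231723e-03 -9.50317723e-02] [-0.60304943  0.43266886 -4.0458546 ]
go [0.62  0.078 0.116] shift [-1.   1.4  8.9] len 9.0 turn [-0.15 -0.16  0.06]
```

servo_tool([
  [[-0.8, 1.2, 4, -0.1, -0.1, 0, 50], [0, 0, 2, 0, 0, 0, 50], [0, 0, 1, 0, 0, 0, 50], [0, 0, 0, 0, 0, 0, 50], [0, 0, 0, 0, 0, 0, 50]],
])

```text
clock: 36.55
eef_pos: [0.6192, 0.0778, 0.116]
tool_rot: [-3.142, 0.002, -0.095]
contact_force: [0.9, 0.3, -3.5]
gripper_width: 0.665
finger_force: 30.0
```

servo_tool([
  [[0, 0, 0.7, 0, 0, 0, 50], [0, 0, 0, 0, 0, 0, 50], [0, 0, 0, 0, 0, 0, 50]],
])

```text
clock: 36.8
eef_pos: [0.6195, 0.0779, 0.1156]
tool_rot: [-3.141, 0.001, -0.095]
contact_force: [0.3, 0.2, -3.3]
gripper_width: 0.665
finger_force: 30.0
```

servo_tool([
  [[0, 0, 0.6, 0, 0, 0, 50], [0, 0, 0, 0, 0, 0, 50], [0, 0, 0, 0, 0, 0, 50]],
])

```text
clock: 37.05
eef_pos: [0.6195, 0.0779, 0.1156]
tool_rot: [-3.141, 0.001, -0.095]
contact_force: [-1.1, -0.1, 2.5]
gripper_width: 0.671
finger_force: 30.0
```

servo_tool([
  [[0, 0, 0.4, 0, 0, 0, 50], [0, 0, 0, 0, 0, 0, 50], [0, 0, 0, 0, 0, 0, 50]],
])

```text
clock: 37.3
eef_pos: [0.6195, 0.0779, 0.1155]
tool_rot: [-3.141, 0.001, -0.095]
contact_force: [-2.3, -0.3, 5.6]
gripper_width: 0.667
finger_force: 30.0
```

Blue is down. Release and go for cream.

servo_tool([
  [[0, 0, 0, 0, 0, 0, 66], [0, 0, 0, 0, 0, 0, 75], [0, 0, 0, 0, 0, 0, 93], [0, 0, 0, 0, 0, 0, 93], [0, 0, 0, 0, 0, 0, 93], [0, 0, -30, 0, 0, 0, 93], [0, 0, -40, 0, 0, 0, 93], [0, 0, -30, 0, 0, 0, 93]],
])

```text
clock: 37.97
eef_pos: [0.6199, 0.0779, 0.2162]
tool_rot: [-3.141, 0.001, -0.095]
contact_force: [1.3, 0.1, 0.8]
gripper_width: 0.998
finger_force: 0.0
```

```bash
python3 - <<'E'
from plant import *
from h import *
s=sense();print(s["eef_pos"],s["tool_rot"],s["gripper_width"]);go(s,[.4872,-.3474,.212],-6.1)
E
```

```text
[0.61985592 0.07791155 0.21624687] [-3.14114655e+00  6.60724334e-04 -9.50025812e-02] 0.9976664197772798
go [ 0.487 -0.347  0.212] shift [-91.7 436.    4.1] len 445.5 turn [-0.03  0.04  0.66]
```

servo_tool([
  [[-7.6, 36.3, 0, 0, 0, 0, 93], [-7.6, 36.3, 0, 0, 0, 0, 93], [-7.6, 36.3, 0, 0, 0, 0, 93], [-7.6, 36.3, 0, 0, 0, 0, 93], [-7.6, 36.3, 0, 0, 0, 0, 93], [-7.6, 36.3, 0, 0, 0, 0, 93], [-7.6, 36.3, 0, 0, 0, 0, 93], [-7.6, 36.3, 0, 0, 0, 0, 93]],
])

```text
clock: 38.63
eef_pos: [0.5306, -0.2072, 0.2145]
tool_rot: [3.142, 0.001, -0.095]
contact_force: [0.6, 0.4, 0.9]
gripper_width: 0.999
finger_force: 0.0
```

servo_tool([
  [[-7.6, 36.3, 0, 0, 0, 0, 93], [-7.6, 36.3, 0, 0, 0, 0, 93], [-7.6, 36.3, 0, 0, 0, 0, 93], [-7.6, 36.3, 0, 0, 0, 0.6, 93], [0, 0, 0, 0, 0, 0, 93], [0, 0, 0, 0, 0, 0, 93], [0, 0, 0, 0, 0, 0, 93]],
])

```text
clock: 39.22
eef_pos: [0.4876, -0.3464, 0.2142]
tool_rot: [-3.14, 0.002, -0.105]
contact_force: [0.1, 0.3, -0.8]
gripper_width: 1.003
finger_force: 0.0
```

```bash
python3 - <<'E'
from plant import *
from h import *
s=sense();print(s["eef_pos"],s["tool_rot"],s["joint_positions"].round(2));go(s,[.4872,-.3474,.0992],-6.1)
E
```

```text
[ 0.48759306 -0.34643383  0.21420437] [-3.14024297e+00  1.58965220e-03 -1.05151120e-01] [ 0.62  0.54 -0.05  1.59  0.03  1.02 -1.12]
go [ 0.487 -0.347  0.099] shift [-1.00e-01  1.20e+00  1.15e+02] len 115.0 turn [-0.08  0.09  0.08]
```

servo_tool([
  [[0, 0.5, 35, 0, 0, 0, 93], [0, 0, 35, 0, 0, 0, 93], [0, 0, 30, 0, 0, 0, 93], [0, 0, 14, 0, 0, 0, 93], [0, 0, 0, 0, 0, 0, 93], [0, 0, 0, 0, 0, 0, 93], [0, 0, 0, 0, 0, 0, 93]],
])

```text
clock: 39.8
eef_pos: [0.4888, -0.3471, 0.1019]
tool_rot: [3.141, -0.001, -0.104]
contact_force: [0.2, 0.9, -0.2]
gripper_width: 1.004
finger_force: 0.0
```

```bash
python3 - <<'E'
from plant import *
from h import *
s=sense();print(s["eef_pos"],s["tool_rot"]);go(s,[.4872,-.3474,.0992],-6.1)
E
```

```text
[ 0.48883138 -0.34706276  0.10186757] [ 3.14101041e+00 -1.14480824e-03 -1.03523843e-01]
go [ 0.487 -0.347  0.099] shift [-1.6  0.5  2.7] len 3.1 turn [ 0.03 -0.07  0.17]
```

servo_tool([
  [[-1.5, 0.4, 2.4, 0, 0, 0.2, 93], [0, 0, 0, 0, 0, 0, 93], [0, 0, 0, 0, 0, 0, 93]],
])

```text
clock: 40.05
eef_pos: [0.4858, -0.3482, 0.0991]
tool_rot: [3.141, 0.0, -0.109]
contact_force: [-0.6, -0.1, 0.6]
gripper_width: 1.001
finger_force: 0.0
```

servo_tool([
  [[0, 0, 0, 0, 0, 0, 70], [0, 0, 0, 0, 0, 0, 62], [0, 0, 0, 0, 0, 0, 55], [0, 0, 0, 0, 0, 0, 50], [0, 0, 0, 0, 0, 0, 50], [0, 0, 0, 0, 0, 0, 50], [0, 0, 0, 0, 0, 0, 50], [0, 0, 0, 0, 0, 0, 50]],
], squeeze=30)

```text
clock: 40.72
eef_pos: [0.4855, -0.3478, 0.098]
tool_rot: [-3.141, 0.002, -0.109]
contact_force: [-0.1, 0.2, 0.7]
gripper_width: 0.666
finger_force: 30.0
```

servo_tool([
  [[0, 0, -10, 0, 0, 0, 50], [0, 0, -25, 0, 0, 0, 50], [0, 0, -35, 0, 0, 0, 50], [0, 0, -20, 0, 0, 0, 50], [0, 0, 0, 0, 0, 0, 50], [0, 0, 0, 0, 0, 0, 50]],
])

```text
clock: 41.22
eef_pos: [0.4856, -0.3479, 0.1886]
tool_rot: [3.141, 0.001, -0.109]
contact_force: [-0.3, 0.2, -4.6]
gripper_width: 0.665
finger_force: 30.0
```

```bash
python3 - <<'E'
from plant import *
from h import *
s=sense();print(s["eef_pos"],s["tool_rot"],s["contact_force"]);go(s,[.5439,.0165,.19],-6.2)
E
```

```text
[ 0.48564227 -0.3479383   0.18861374] [ 3.14102317e+00  6.38325050e-04 -1.09036803e-01] [-0.31050137  0.24697042 -4.63495319]
go [0.544 0.016 0.19 ] shift [  18.3 -368.6   -1.6] len 369.1 turn [ 0.03  0.04 -0.05]
```

servo_tool([
  [[1.4, -14, 0, 0, 0, 0, 50], [1.4, -28, 0, 0, 0, 0, 50], [1.4, -36, 0, 0, 0, 0, 50], [1.4, -36, 0, 0, 0, 0, 50], [1.4, -36, 0, 0, 0, 0, 50], [1.4, -36, 0, 0, 0, 0, 50], [1.4, -36, 0, 0, 0, 0, 50], [1.4, -36, 0, 0, 0, 0, 50]],
])

```text
clock: 41.88
eef_pos: [0.5228, -0.0893, 0.1857]
tool_rot: [-3.141, 0.007, -0.108]
contact_force: [0.8, -0.1, -3.1]
gripper_width: 0.668
finger_force: 30.0
```

servo_tool([
  [[1.4, -36, 0, 0, 0, 0, 50], [1.4, -36, 0, 0, 0, 0, 50], [1.4, -24, 0, 0, 0, 0, 50], [1.2, -14, 0, 0, 0, 0, 50], [0, 0, 0, 0, 0, 0, 50], [0, 0, 0, 0, 0, 0, 50], [0, 0, 0, 0, 0, 0, 50], [0, 0, 0, 0, 0, 0, 50]],
])

```text
clock: 42.55
eef_pos: [0.5413, 0.0142, 0.1872]
tool_rot: [3.14, 0.004, -0.112]
contact_force: [0.1, -0.6, -3.3]
gripper_width: 0.664
finger_force: 30.0
```

```bash
python3 - <<'E'
from plant import *
from h import *
s=sense();print(s["eef_pos"],s["tool_rot"],s["contact_force"]);go(s,[.5422,.0165,.1],-6.2)
E
```

```text
[0.54129383 0.01418274 0.18719898] [ 3.14006795  0.00377663 -0.11176857] [ 0.14195999 -0.55970715 -3.27182598]
go [0.542 0.016 0.1  ] shift [ 1.  -2.5 87.2] len 87.2 turn [ 0.09  0.22 -0.2 ]
```

servo_tool([
  [[0, -2, 15, 0, 0.1, -0.2, 50], [0, 0, 15, 0, 0, 0, 50], [0, 0, 5, 0, 0, 0, 50], [0, 0, 0, 0, 0, 0, 50], [0, 0, 0, 0, 0, 0, 50], [0, 0, 0, 0, 0, 0, 50]],
])

```text
clock: 43.05
eef_pos: [0.5431, 0.0176, 0.1538]
tool_rot: [-3.141, -0.002, -0.107]
contact_force: [0.9, -0.3, -3.2]
gripper_width: 0.663
finger_force: 30.0
```

```bash
python3 - <<'E'
from plant import *
from h import *
s=sense();print(s["eef_pos"],s["tool_rot"],s["contact_force"]);go(s,[.5422,.0165,.1],-6.2)
E
```

```text
[0.5430507  0.01756912 0.15380691] [-3.14140385e+00 -1.65405801e-03 -1.06554100e-01] [ 0.88302374 -0.28980936 -3.19884428]
go [0.542 0.016 0.1  ] shift [-0.8  1.2 53.8] len 53.8 turn [-0.01 -0.09  0.09]
```

servo_tool([
  [[-0.7, 1, 15, 0, 0, 0, 50], [0, 0, 20, 0, 0, 0, 50], [0, 0, 8, 0, 0, 0, 50], [0, 0, 4, 0, 0, 0, 50], [0, 0, 0, 0, 0, 0, 50], [0, 0, 0, 0, 0, 0, 50], [0, 0, 0, 0, 0, 0, 50]],
])

```text
clock: 43.63
eef_pos: [0.5425, 0.0173, 0.1071]
tool_rot: [-3.141, -0.002, -0.105]
contact_force: [1.3, -0.7, -2.5]
gripper_width: 0.662
finger_force: 30.0
```

```bash
python3 - <<'E'
from plant import *
from h import *
s=sense();print(s["eef_pos"],s["tool_rot"],s["contact_force"]);go(s,[.5422,.0165,.1],-6.2)
E
```

```text
[0.54252549 0.01729091 0.10706417] [-3.14112014e+00 -2.26495827e-03 -1.05428757e-01] [ 1.34762715 -0.74676533 -2.54424385]
go [0.542 0.016 0.1  ] shift [-0.3  0.8  7.1] len 7.1 turn [-0.03 -0.13  0.16]
```

servo_tool([
  [[0, 0.7, 4, 0, -0.1, 0.1, 50], [0, 0, 1.5, 0, 0, 0, 50], [0, 0, 0.7, 0, 0, 0, 50], [0, 0, 0, 0, 0, 0, 50], [0, 0, 0, 0, 0, 0, 50]],
])

```text
clock: 44.05
eef_pos: [0.5416, 0.0164, 0.1]
tool_rot: [3.142, 0.002, -0.107]
contact_force: [-0.5, -0.4, -3.0]
gripper_width: 0.666
finger_force: 30.0
```

servo_tool([
  [[0, 0, 0.6, 0, 0, 0, 50], [0, 0, 0, 0, 0, 0, 50], [0, 0, 0, 0, 0, 0, 50]],
])

```text
clock: 44.3
eef_pos: [0.5416, 0.0164, 0.1]
tool_rot: [3.142, 0.001, -0.107]
contact_force: [-1.5, 0.1, 5.7]
gripper_width: 0.665
finger_force: 30.0
```

servo_tool([
  [[0, 0, 0, 0, 0, 0, 66], [0, 0, 0, 0, 0, 0, 75], [0, 0, 0, 0, 0, 0, 93], [0, 0, 0, 0, 0, 0, 93], [0, 0, 0, 0, 0, 0, 93], [0, 0, -30, 0, 0, 0, 93], [0, 0, -40, 0, 0, 0, 93], [0, 0, -40, 0, 0, 0, 93]],
])

```text
clock: 44.97
eef_pos: [0.5408, 0.0164, 0.2096]
tool_rot: [3.141, 0.005, -0.107]
contact_force: [1.6, 0.1, 0.5]
gripper_width: 0.996
finger_force: 0.0
```

```bash
python3 - <<'E'
from plant import *
from h import *
s=sense();print(s["eef_pos"],s["tool_rot"],s["gripper_width"]);go(s,[.584,-.3547,.21],-6.1)
E
```

```text
[0.54079358 0.01644887 0.20959212] [ 3.141277    0.00483433 -0.10709323] 0.9959965349745283
go [ 0.584 -0.355  0.21 ] shift [ 82.6 364.4  -0.7] len 373.7 turn [ 0.02  0.28 -0.04]
```

servo_tool([
  [[8.3, 36.4, 0, 0, 0, 0, 93], [8.3, 36.4, 0, 0, 0, 0, 93], [8.3, 36.4, 0, 0, 0, 0, 93], [8.3, 36.4, 0, 0, 0, 0, 93], [8.3, 36.4, 0, 0, 0, 0, 93], [8.3, 36.4, 0, 0, 0, 0, 93], [8.3, 36.4, 0, 0, 0, 0, 93], [8.3, 36.4, 0, 0, 0, 0, 93]],
])

```text
clock: 45.63
eef_pos: [0.5765, -0.282, 0.209]
tool_rot: [-3.141, 0.002, -0.107]
contact_force: [0.1, -0.5, -1.5]
gripper_width: 1.002
finger_force: 0.0
```

servo_tool([
  [[8.3, 36.4, 0, 0, 0, 0, 93], [8.3, 36.4, 0, 0, 0, 0, 93], [0, 0, 0, 0, 0, 0, 93], [0, 0, 0, 0, 0, 0, 93], [0, 0, 0, 0, 0, 0, 93]],
])

```text
clock: 46.05
eef_pos: [0.5853, -0.3535, 0.2085]
tool_rot: [-3.14, 0.002, -0.107]
contact_force: [0.4, 1.2, 0.2]
gripper_width: 0.996
finger_force: 0.0
```

```bash
python3 - <<'E'
from plant import *
from h import *
s=sense();print(s["eef_pos"],s["tool_rot"],s["joint_positions"].round(2));go(s,[.584,-.3547,.1024],-6.1)
E
```

```text
[ 0.58533237 -0.35348805  0.20849606] [-3.13988907e+00  2.20232138e-03 -1.06971766e-01] [ 0.54  0.68 -0.05  1.32  0.03  1.14 -1.19]
go [ 0.584 -0.355  0.102] shift [ -1.    1.5 106.1] len 106.1 turn [-0.1   0.13 -0.03]
```

servo_tool([
  [[-1, 0.7, 35, 0, 0, 0, 93], [0, 0, 35, 0, 0, 0, 93], [0, 0, 25, 0, 0, 0, 93], [0, 0, 9, 0, 0, 0, 93], [0, 0, 0, 0, 0, 0, 93], [0, 0, 0, 0, 0, 0, 93], [0, 0, 0, 0, 0, 0, 93]],
])

```text
clock: 46.63
eef_pos: [0.5859, -0.355, 0.1076]
tool_rot: [3.14, -0.003, -0.106]
contact_force: [0.2, 0.3, 0.0]
gripper_width: 1.0
finger_force: 0.0
```

```bash
python3 - <<'E'
from plant import *
from h import *
s=sense();print(s["eef_pos"],s["tool_rot"]);go(s,[.584,-.3547,.1024],-6.1)
E
```

```text
[ 0.58585325 -0.35495758  0.10757495] [ 3.14023060e+00 -2.61953245e-03 -1.06233212e-01]
go [ 0.584 -0.355  0.102] shift [-1.9 -0.1  5.2] len 5.5 turn [ 0.08 -0.15  0.01]
```

servo_tool([
  [[-1.2, 0, 4.6, 0, -0.1, 0, 93], [0, 0, 0, 0, 0, 0, 93], [0, 0, 0, 0, 0, 0, 93]],
])

```text
clock: 46.88
eef_pos: [0.583, -0.355, 0.1013]
tool_rot: [3.141, 0.002, -0.107]
contact_force: [-0.5, -0.2, -0.9]
gripper_width: 0.998
finger_force: 0.0
```

servo_tool([
  [[0, 0, 0, 0, 0, 0, 70], [0, 0, 0, 0, 0, 0, 62], [0, 0, 0, 0, 0, 0, 55], [0, 0, 0, 0, 0, 0, 50], [0, 0, 0, 0, 0, 0, 50], [0, 0, 0, 0, 0, 0, 50], [0, 0, 0, 0, 0, 0, 50], [0, 0, 0, 0, 0, 0, 50]],
], squeeze=30)

```text
clock: 47.55
eef_pos: [0.5828, -0.3548, 0.1005]
tool_rot: [-3.142, 0.003, -0.107]
contact_force: [-0.3, -0.9, -0.6]
gripper_width: 0.667
finger_force: 29.9
```

servo_tool([
  [[0, 0, -10, 0, 0, 0, 50], [0, 0, -25, 0, 0, 0, 50], [0, 0, -35, 0, 0, 0, 50], [0, 0, -20, 0, 0, 0, 50], [0, 0, 0, 0, 0, 0, 50], [0, 0, 0, 0, 0, 0, 50]],
])

```text
clock: 48.05
eef_pos: [0.5832, -0.3548, 0.1911]
tool_rot: [3.141, 0.002, -0.107]
contact_force: [-0.2, 1.0, -4.1]
gripper_width: 0.667
finger_force: 29.9
```

```bash
python3 - <<'E'
from plant import *
from h import *
s=sense();print(s["eef_pos"],s["tool_rot"],s["contact_force"]);go(s,[.6096,-.0544,.19],-6.1)
E
```

```text
[ 0.58317469 -0.35480957  0.1911315 ] [ 3.14117719e+00  2.32548108e-03 -1.07205377e-01] [-0.15380202  1.01298273 -4.05563116]
go [ 0.61  -0.054  0.19 ] shift [  -5.9 -301.5    1. ] len 301.6 turn [ 0.02  0.13 -0.04]
```

servo_tool([
  [[-0.7, -14, 0, 0, 0, 0, 50], [-0.7, -28, 0, 0, 0, 0, 50], [-0.7, -35, 0, 0, 0, 0, 50], [-0.7, -35, 0, 0, 0, 0, 50], [-0.7, -35, 0, 0, 0, 0, 50], [-0.7, -35, 0, 0, 0, 0, 50], [-0.7, -35, 0, 0, 0, 0, 50], [-0.7, -35, 0, 0, 0, 0, 50]],
])

```text
clock: 48.72
eef_pos: [0.6022, -0.1002, 0.1878]
tool_rot: [-3.14, 0.01, -0.106]
contact_force: [0.3, 0.2, -2.9]
gripper_width: 0.666
finger_force: 29.9
```

servo_tool([
  [[-0.7, -28, 0, 0, 0, 0, 50], [-0.7, -15, 0, 0, 0, 0, 50], [0, -5, 0, 0, 0, 0, 50], [0, 0, 0, 0, 0, 0, 50], [0, 0, 0, 0, 0, 0, 50], [0, 0, 0, 0, 0, 0, 50], [0, 0, 0, 0, 0, 0, 50]],
])

```text
clock: 49.3
eef_pos: [0.6079, -0.0589, 0.1903]
tool_rot: [3.14, 0.004, -0.112]
contact_force: [0.3, 0.1, -3.1]
gripper_width: 0.667
finger_force: 29.9
```

```bash
python3 - <<'E'
from plant import *
from h import *
s=sense();print(s["eef_pos"],s["tool_rot"],s["contact_force"]);go(s,[.6084,-.0544,.1025],-6.1)
E
```

```text
[ 0.60794668 -0.05890567  0.19031984] [ 3.13984721  0.00376892 -0.11155704] [ 0.31310827  0.08028122 -3.05165476]
go [ 0.608 -0.054  0.102] shift [ 0.3 -4.7 87.8] len 87.9 turn [ 0.1   0.22 -0.29]
```

servo_tool([
  [[0, -4, 15, 0, 0.1, -0.2, 50], [0, 0, 15, 0, 0, 0, 50], [0, 0, 5, 0, 0, 0, 50], [0, 0, 0, 0, 0, 0, 50], [0, 0, 0, 0, 0, 0, 50], [0, 0, 0, 0, 0, 0, 50]],
])

```text
clock: 49.8
eef_pos: [0.6094, -0.0525, 0.1565]
tool_rot: [3.141, -0.0, -0.105]
contact_force: [-0.4, -0.5, -3.6]
gripper_width: 0.668
finger_force: 29.9
```

```bash
python3 - <<'E'
from plant import *
from h import *
s=sense();print(s["eef_pos"],s["tool_rot"],s["contact_force"]);go(s,[.6084,-.0544,.1025],-6.1)
E
```

```text
[ 0.60938015 -0.05254865  0.15646478] [ 3.14148002e+00 -2.90761094e-04 -1.04772269e-01] [-0.36087022 -0.45676509 -3.57400178]
go [ 0.608 -0.054  0.102] shift [-0.8  1.9 54. ] len 54.0 turn [ 0.01 -0.02  0.1 ]
```

servo_tool([
  [[-1, 1.5, 15, 0, 0, 0.1, 50], [0, 0, 20, 0, 0, 0, 50], [0, 0, 8, 0, 0, 0, 50], [0, 0, 4, 0, 0, 0, 50], [0, 0, 0, 0, 0, 0, 50], [0, 0, 0, 0, 0, 0, 50], [0, 0, 0, 0, 0, 0, 50]],
])

```text
clock: 50.38
eef_pos: [0.6084, -0.0532, 0.1097]
tool_rot: [-3.141, -0.001, -0.105]
contact_force: [-0.1, 0.5, -2.6]
gripper_width: 0.665
finger_force: 29.9
```

```bash
python3 - <<'E'
from plant import *
from h import *
s=sense();print(s["eef_pos"],s["tool_rot"],s["contact_force"]);go(s,[.6084,-.0544,.1025],-6.1)
E
```

```text
[ 0.60842046 -0.05319348  0.10972026] [-3.14139232e+00 -7.99715137e-04 -1.05407720e-01] [-0.11494822  0.54974256 -2.59086367]
go [ 0.608 -0.054  0.102] shift [0.1 1.2 7.2] len 7.3 turn [-0.01 -0.05  0.06]
```

servo_tool([
  [[0, 1, 4, 0, 0, 0, 50], [0, 0, 1.5, 0, 0, 0, 50], [0, 0, 0.7, 0, 0, 0, 50], [0, 0, 0, 0, 0, 0, 50], [0, 0, 0, 0, 0, 0, 50]],
])

```text
clock: 50.8
eef_pos: [0.6073, -0.0543, 0.1025]
tool_rot: [3.141, 0.002, -0.106]
contact_force: [-0.3, -0.9, -2.1]
gripper_width: 0.666
finger_force: 29.9
```

servo_tool([
  [[0, 0, 0.6, 0, 0, 0, 50], [0, 0, 0, 0, 0, 0, 50], [0, 0, 0, 0, 0, 0, 50]],
])

```text
clock: 51.05
eef_pos: [0.6074, -0.0544, 0.1024]
tool_rot: [3.141, 0.001, -0.106]
contact_force: [-1.0, -0.3, 3.2]
gripper_width: 0.666
finger_force: 29.9
```

Down. Release, rise to view height and inspect from the earlier viewpoint.

servo_tool([
  [[0, 0, 0, 0, 0, 0, 66], [0, 0, 0, 0, 0, 0, 75], [0, 0, 0, 0, 0, 0, 93], [0, 0, 0, 0, 0, 0, 93], [0, 0, 0, 0, 0, 0, 93], [0, 0, -30, 0, 0, 0, 93], [0, 0, -40, 0, 0, 0, 93], [0, 0, -40, 0, 0, 0, 93]],
])

```text
clock: 51.72
eef_pos: [0.6066, -0.054, 0.212]
tool_rot: [-3.142, 0.005, -0.105]
contact_force: [0.8, -0.0, 0.0]
gripper_width: 1.0
finger_force: 0.0
```

servo_tool([
  [[-20, -15, -30, 0, 0, 0, 93], [-20, -17, -30, 0, 0, 0, 93], [-20, -15, -30, 0, 0, 0, 93], [-20, -15, -30, 0, 0, 0, 93], [0, 0, -35, 0, 0, 0, 93], [0, 0, 0, 0, 0, 0, 93], [0, 0, 0, 0, 0, 0, 93], [0, 0, 0, 0, 0, 0, 93]],
])

```text
clock: 52.38
eef_pos: [0.5344, 0.0155, 0.3663]
tool_rot: [3.141, 0.002, -0.106]
contact_force: [0.6, 0.1, -0.6]
gripper_width: 1.002
finger_force: 0.0
```

```bash
python3 - <<'E'
from plant import *
from h import *
s=sense();print(s["eef_pos"],s["tool_rot"]);m=camera_model("wrist");f=grab_frame("wrist");cv2.imwrite("pics/w5.png",f)
bx=(150,50,460,260)
for n,lo,hi,z in(("blue",(100,100,100),(120,255,255),.168),("green",(8,50,190),(25,180,255),.158),("cream",(0,150,120),(8,255,255),.153)):
    b=blob(f,lo,hi,bx);P=plane(m,b.reshape(-1,2),z);r=cv2.minAreaRect((P[:,:2]*1000).astype(np.float32));print(n,np.round(r[0],1),np.round(r[1],1),round(r[2],1))
E
```

```text
[0.53442279 0.01552693 0.36633788] [ 3.14129064e+00  2.36788632e-03 -1.05955353e-01]
blue [620.6  78.2] [58.9 60.2] 84.9
green [609.7 -54. ] [59.7 58.6] 84.1
cream [542.1  17.1] [60.3 59.2] 84.0
```

View pics/w5.png

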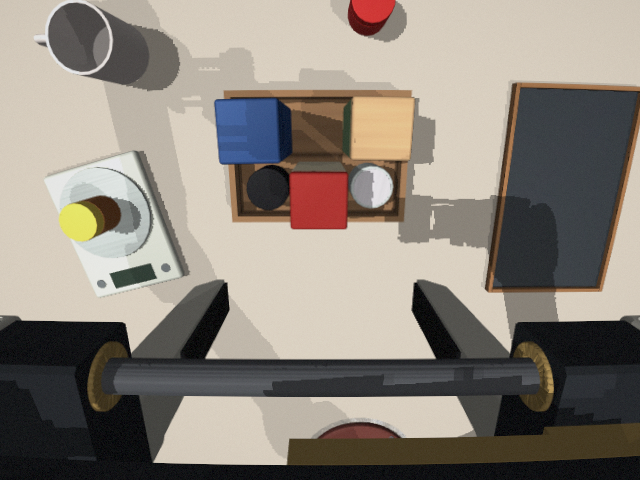

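All three canisters are back within about 1.5 mm of their first measurements. The jar stands upright on the pan, the tray is empty, and the tins and mug have not moved.

```bash
python3 -c "
from plant import *
print(sign_off())"
```

```text
the job is handed in; nothing more can be done
None
```

The job is done and handed in at about 52 s of the 136 s allowed: the jar stands within about 3 mm of the middle of the scale's pan, and each canister is back within about 2 mm of where it started.

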